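# Make up two station kits in their foam trays

### The job

Make up the two station kits. The green tray gets the ivory pattern plate and the red marker; the blue tray gets the brown pattern plate, the black marker and the date stamp. Lay each thing fully down in the pocket cut for it (plates flat in the round pockets, markers in the long slots, stamp upright in the rectangular pocket), never tip the stamp over, and leave the green tray's stamp pocket empty.

Things in the scene. Friction and masses are not known exactly. Their poses are not given: they have to be found in the camera images.
- green_tray: Fixed kit tray: green board 165 (x) x 225 (y) mm with rim showing round a grey foam sheet. Foam top 10 mm above table; cut-outs 4 mm deep, green floors at 6 mm. Origin: underside centre; x away from robot (turned up to 0.15 rad), y left. Pockets (x, y) in mm: pen slot (-45, 0), 34 x 158; round (27, 53), 72 across; stamp (27, -53), 54 x 80. Stamp pocket stays empty.
- blue_tray: Fixed kit tray: blue board 165 (x) x 225 (y) mm with rim showing round a grey foam sheet. Foam top 10 mm above table; cut-outs 4 mm deep, blue floors at 6 mm. Origin: underside centre; x away from robot (turned up to 0.15 rad), y left. Pockets (x, y) in mm: pen slot (-45, 0), 34 x 158; round (27, 53), 72 across; stamp (27, -53), 54 x 80.
- ivory_plate: Round pattern plate for the hand press, ivory white with a flower relief, 56.4 mm diameter, 11 mm thick, about 30 g, lying flat with its pattern up. Origin: centre of the underside; z up. Gripped across its rim. Its turn does not matter.
- brown_plate: Round pattern plate for the hand press, red-brown (terracotta colour) with eight raised spokes, 56.4 mm diameter, 11 mm thick, about 30 g, lying flat with its pattern up. Origin: centre of the underside; z up. Gripped across its rim. Its turn does not matter.
- red_marker: Felt marker with a red cap, lying on the table, 132 mm long, 16 mm wide, 16 to 18 mm high, about 18 g; it does not roll. Origin: middle of its length, at its underside; x along the marker, z up. Either way round will do in the slot.
- black_marker: Felt marker with a black cap, lying on the table, 138 mm long, 16 mm wide, 16 to 18 mm high, about 18 g; it does not roll. Origin: middle of its length, at its underside; x along the marker, z up. Either way round will do in the slot.
- stamp: Black self-inking date stamp standing upright on its foot, 36 (x) x 62 (y) x 97 mm high, about 85 g. Origin: underside centre; z up. The head, 34 (x) x 58 (y) mm, spans heights 67 to 97 mm and does not move; grip it across x. Standing in its tray it is far taller than its neighbours and can be in a gripper's way if set down before them.
Things that resemble listed ones, but are neither listed nor needed, are in the scene too. Leave any purple look-alike of the ivory_plate alone.

How it is judged:
By the outcome, as a careful person would: the job done as asked, in the order asked, and still so for the second after the job is handed in, with the robot touching nothing.
It also fails if it takes over 118 s, if anything falls off the work surface, if the arm or the gripper's body presses on something with over 40 N, if the wrist force passes 120 N, or if a joint passes its speed limit or range.

### The arm

A 7-joint arm with a two-finger parallel gripper is mounted at the origin on a cart in front of the work surface, level with it; the furniture and walls round the work are solid. World frame = base frame: x ahead of the robot, y to its left, z up, the work surface at z = 0. Lengths are in m, angles in degrees, forces in N, time in s.
With the tool pointing down it reaches from about 0.375 to 0.925 m from the base axis. Payload 3.1 kg.
Tool frame: the origin (TCP) lies midway between the tips of the shut fingers; the grasp point (between the pads) lies 19 mm behind it (pinch_z is the y of the grasp point in the tool frame, in m); y points along the fingers, x is the direction in which the jaws open and shut, and the axes are right-handed (so a half turn about y gives the same grasp; the last joint's range is limited). The gripper opens to 85 mm and grips with 20 to 120 N. Pads are 22 mm wide; open, the fingers measure 114 mm over their backs; the gripper's body (76 mm by 85 mm) begins 54 mm behind the grasp point. The pads swing forward as they close: fully open they stand 13 mm farther back than shut.
Start: joints at [60.344, 21.939, 2.515, 91.553, -1.026, 66.532, -2.859], TCP at [0.265, -0.594, 0.231] pointing down, gripper open.
Joint ranges: [-149.38, 149.38], [-23.57, 123.04], [-84.95, 90], [0, 143.3], [-89.99, 269.99], [3.08, 112.72], [-163.45, 163.45]. Speed limits (degrees/s): [159.86, 159.86, 180, 180, 180, 180, 180].

### API

Orientations are given as [roll, pitch, yaw] about the fixed x, y, z axes, in that order (R = Rz(yaw) Ry(pitch) Rx(roll)).
In Python, from cell import sense, read_camera, camera_info, sign_off, pinch_z gives the robot as it stands. The module is installed in compiled form; this text tells all that it offers.
- The arm moves only by the tool carry_out, never from a script. Its argument "rows" is a list of rows, each an object of numbers: "ax", "ay", "az": the turn, a rotation vector about the tool's x, y, z in degrees; "tx", "ty", "tz": the shift along the tool's x, y, z in cm; "claw": the opening, from 0 (shut) to 1 (fully open). A call has 1 to 12 rows; each row is the pose to reach, as a shift and turn from the pose commanded when the call began, along the tool's axes at that moment; what a row does not reach only later rows make up. A row lasts 1/8 s, in which the tool goes at most 62.5 mm and 10.7 degrees, less where a joint would pass 70% of its speed; a pose out of reach is approached as far as the arm can. A call with a gripper value outside its range is refused whole. The fingers move at their own pace and stop on an object; "newtons" is the grip in N (left out, the last holds). Time passes only in rows, so rows that repeat a pose let the fingers close. It gives the time, the measured TCP pose, the force and the opening at its end, in the units of the state.
- sense(): the state, without advancing time (a new reading comes with each control period).
- read_camera(name): name is "scene" or "top" or "wrist"; returns (picture, depth): 400x640x3 uint8, red, green, blue; 400x640 float32, m along the optical axis (not along the pixel's ray), 0 where there is no reading.
- camera_info(name): a dict with "intrinsics" (3x3 intrinsics, pixels), "k1" (the pictures are not rectified: a ray, as slopes to the right and down, at radius r is drawn at 1 + k1 r^2 times it, then the intrinsics apply), "view" (4x4, takes a point from world to camera coordinates). Camera axes: x right, y up, looking along -z (the intrinsics and any distortion apply to the point x, -y, -z); pixel columns grow to the right and rows downward; lengths in m; the calibration is good to about 2 mm. A picture is of the moment at which its call begins: read the wrist's pose just before it. camera_info takes no time and is no camera call; for the wrist camera it gives the pose at the moment of the call.
- sign_off(): hands the job in, once; it reports no verdict.
The state is a dict: "time": time; "qpos": joint angles; "qd": joint speeds; "tau": joint torques, N m; "eef_pos": TCP position; "orientation": TCP orientation; "force": force on the tool from outside, world axes, zero at the start; "wrist_torque": the same for the moment, N m; "opening": finger opening in m.
Only numpy, scipy, OpenCV 4.12 (cv2) and the standard library are available. Lean on these libraries where they do the work, as an engineer would, in place of code of your own. Each camera call takes 0.05 s, during which the arm holds its last target.

## Working session

There is one attempt and no reset: what is moved stays moved. The work goes in short steps, Python scripts to look and compute and a tool call to move; the robot and the scene stay as the last step left them, time stands still between calls to the robot, and variables do not carry over. Pictures are saved under pics/ and viewed, and the job is handed in when it is done.

Besides the shell and the picture viewer there is one more tool, called after "Call:" by a JSON object that holds its "op" and its "data", one argument or row to a line. carry_out: Moves the arm, as the interface text tells. Its arguments: {"type":"object","properties":{"rows":{"type":"array"},"newtons":{"type":"number"}},"required":["rows"]}

```bash
ls; mkdir -p pics; python3 - <<'E'
from cell import *
import cv2
print(sense(),pinch_z)
for n in ("scene","top"):
    p,d=read_camera(n); cv2.imwrite(f"pics/{n}0.png",p[:,:,::-1]); i=camera_info(n);print(n,i)
    import numpy as np; np.savez(f"{n}0.npz",p=p,d=d,K=i["intrinsics"],k1=i["k1"],V=i["view"])
E
```

```text
pics
{'time': 0.0, 'qpos': array([60.34155656, 21.9933321 ,  2.51180414, 91.64932827, -1.02778155,
       66.5321469 , -2.85850024]), 'qd': array([-0.04765752, -0.02496241,  0.04993333,  0.02619479,  0.06822243,
        0.05111614,  0.06041185]), 'tau': array([-6.73831892e-04, -4.33461463e+01,  1.02420900e+00, -2.49511993e+01,
        1.05131094e-02,  1.13695182e-02, -4.00663289e-07]), 'eef_pos': array([ 0.26456209, -0.5926827 ,  0.22986967]), 'orientation': array([-90.00633796,   0.1521871 , -65.94112624]), 'force': array([-0.3701666 , -0.22085199, -0.11588779]), 'wrist_torque': array([-0.03012932,  0.00362389,  0.05824609]), 'opening': 0.08521537367583845} -0.0187
scene {'intrinsics': array([[508.47648269,   0.        , 314.16317993],
       [  0.        , 508.47648269, 206.60362212],
       [  0.        ,   0.        ,   1.        ]]), 'k1': 0.01933697424882836, 'view': array([[-0.79633971, -0.60462944, -0.01631871,  0.40974019],
       [ 0.44613459, -0.60538097,  0.65914931, -0.24036041],
       [-0.40842011,  0.51762643,  0.75183501, -1.22672537],
       [ 0.        ,  0.        ,  0.        ,  1.        ]])}
top {'intrinsics': array([[371.0244505 ,   0.        , 323.62368404],
       [  0.        , 371.0244505 , 199.78513361],
       [  0.        ,   0.        ,   1.        ]]), 'k1': -0.006544484134864006, 'view': array([[-0.0151064 , -0.99986919, -0.00577912, -0.00156872],
       [ 0.99863114, -0.01537666,  0.04999401, -0.4814716 ],
       [-0.05007633, -0.00501598,  0.9987328 , -1.18740937],
       [ 0.        ,  0.        ,  0.        ,  1.        ]])}
```

View pics/top0.png

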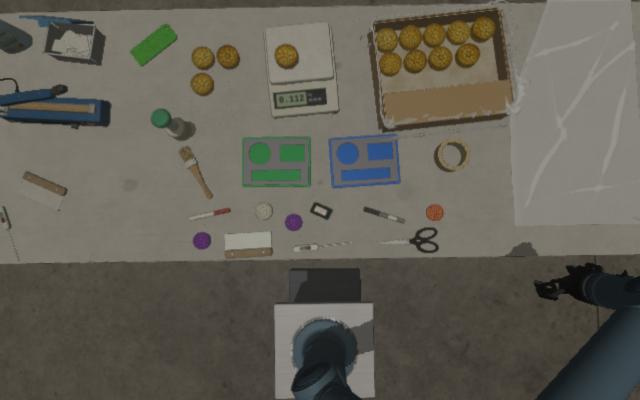

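View pics/scene0.png

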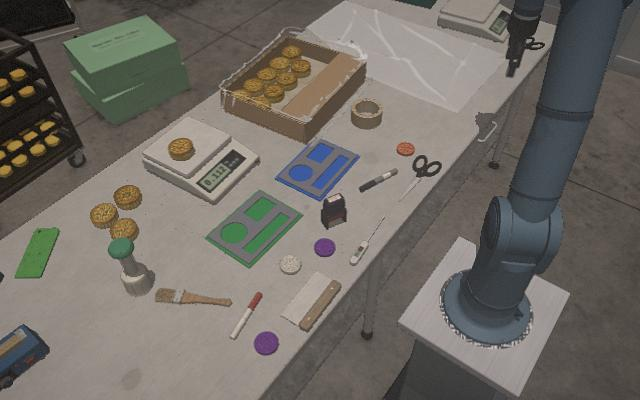

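The top view shows the green tray at (277,162) and the blue tray at (365,161). The parts are the red marker (210,214), ivory plate (264,211), stamp (321,211), black marker (384,214) and brown plate (435,212). Purple look-alikes lie at (293,222) and (202,241). The scene view agrees, with the stamp upright.

```bash
cat > h.py <<'E'
import numpy as np, cv2
def grab(n):
    from cell import read_camera,camera_info,sense
    i=camera_info(n); p,d=read_camera(n)
    return p,d,np.array(i["intrinsics"]),i["k1"],np.array(i["view"])
def ray(px,K,k1,V):
    px=np.atleast_2d(np.asarray(px,float)).reshape(-1,1,2)
    u=cv2.undistortPoints(px,K,np.array([k1,0,0,0,0.])).reshape(-1,2)
    R,t=V[:3,:3],V[:3,3]
    dc=np.c_[u[:,0],-u[:,1],-np.ones(len(u))]
    return -R.T@t, dc@R
def onplane(px,z,K,k1,V):
    o,d=ray(px,K,k1,V); s=(z-o[2])/d[:,2]; return o+d*s[:,None]
def pix(P,K,k1,V):
    P=np.atleast_2d(P); c=P@V[:3,:3].T+V[:3,3]; u=np.c_[c[:,0]/-c[:,2],-c[:,1]/-c[:,2]]
    r2=(u**2).sum(1)[:,None]; u=u*(1+k1*r2); return u*K[0,0]+K[:2,2]
def cloud(d,K,k1,V):
    h,w=d.shape; g=np.stack(np.meshgrid(np.arange(w),np.arange(h)),-1).reshape(-1,2)
    o,r=ray(g,K,k1,V); return (o+r*d.reshape(-1,1)).reshape(h,w,3)
def blobs(m,minA=20):
    n,l,s,c=cv2.connectedComponentsWithStats(m.astype(np.uint8))
    return [(l==i) for i in range(1,n) if s[i,4]>=minA]
def rect(m,z,cam,hull=True):
    c=max(cv2.findContours(m.astype(np.uint8),cv2.RETR_EXTERNAL,cv2.CHAIN_APPROX_NONE)[0],key=len).reshape(-1,2)
    W=onplane(c,z,*cam)[:,:2]
    (cx,cy),(a,b),ang=cv2.minAreaRect((W*1000).astype(np.float32))
    if a<b: a,b,ang=b,a,ang+90
    return cx,cy,a,b,((ang+90)%180)-90   # mm; ang = direction of long axis from +x
E
python3 - <<'E'
from h import *
f=np.load("top0.npz");p,d=f["p"],f["d"];cam=(f["K"],float(f["k1"]),f["V"])
C=cloud(d,*cam)
print("table z",np.median(C[195:205,100:600,2]))
hsv=cv2.cvtColor(p,cv2.COLOR_RGB2HSV)
for n,(x,y) in dict(g=(245,162),gf=(277,175),b=(332,161),red=(222,211),redbody=(202,215),ivory=(264,211),stamp=(321,211),blk=(372,210),blkb=(397,217),brown=(435,212),foam=(275,165),table=(340,200)).items(): print(n,hsv[y,x],p[y,x],C[y,x].round(3))
cv2.imwrite("pics/topz.png",cv2.resize(p[130:235,180:450,::-1],None,fx=2.9,fy=2.9,interpolation=cv2.INTER_CUBIC))
H,S,Vv=hsv[...,0].astype(int),hsv[...,1].astype(int),hsv[...,2].astype(int)
for n,m in dict(green=(abs(H-65)<15)&(S>100),blue=(abs(H-110)<12)&(S>100)).items():
    for b in blobs(m,60):
        ys,xs=np.nonzero(b)
        if 230<xs.mean()<410 and ys.mean()>120: print(n,xs.mean().round(1),ys.mean().round(1),b.sum(),np.round(rect(b,0.010 if b.sum()>2 else .006,cam),1), np.median(C[b][:,2]).round(4))
E
```

```text
table z -8.439383175518067e-06
g [ 15  10 102] [102 100  98] [0.608 0.245 0.014]
gf [ 66 139 117] [ 53 117  66] [0.565 0.142 0.006]
b [110  70 113] [ 82  92 113] [ 0.607 -0.038  0.011]
red [  4 143 112] [112  58  49] [0.45  0.32  0.015]
redbody [ 23  29 151] [151 147 134] [0.438 0.383 0.02 ]
ivory [ 23  43 132] [132 127 110] [0.448 0.184 0.013]
stamp [ 11  56 156] [156 134 122] [ 0.444 -0.001  0.095]
blk [23 21 49] [49 48 45] [ 0.446 -0.164  0.016]
blkb [22 30 93] [93 90 82] [ 0.422 -0.243  0.018]
brown [ 10 160 131] [131  77  49] [ 0.436 -0.367  0.013]
foam [  8  10 103] [103 100  99] [0.597 0.148 0.011]
table [ 21  27 123] [123 119 110] [ 0.48  -0.062 -0.   ]
green 284.5 175.4 148 [560.7 109.6 261.1 129.8 -53.9] 0.0051
green 259.6 153.2 347 [636.8 197.2  66.9  65.3 -45.5] 0.0053
green 291.8 152.7 369 [637.5  93.6  75.3  49.3  89.1] 0.0054
green 276.0 174.9 444 [566.2 146.4 153.2  29.4  89.1] 0.0056
blue 360.9 163.9 358 [ 607.6 -142.3  222.1  162.2  -86.8] 0.0053
blue 347.3 153.1 367 [632.9 -89.   68.4  65.7  89.1] 0.0058
blue 379.8 150.9 389 [ 637.8 -194.9   78.2   52.5   89.1] 0.0056
blue 365.1 173.9 486 [ 563.6 -144.8  156.4   32.8  -87.1] 0.0057
```

```bash
sleep 0
```

```text
(no output)
```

View pics/topz.png

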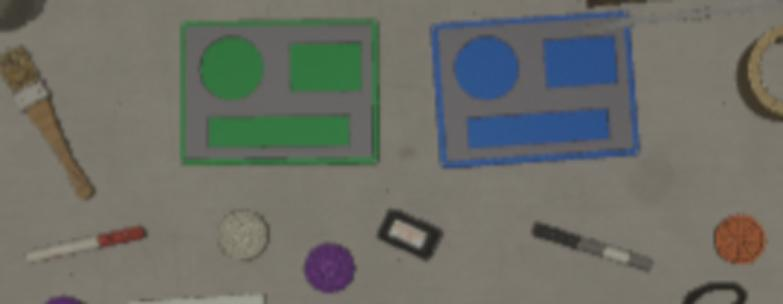

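The zoomed top view shows the trays nearly square to the axes, with the blue one turned slightly. Each part is clear of its neighbours. Next I fit the trays and parts.

```bash
python3 - <<'E'
from h import *
f=np.load("top0.npz");p,d=f["p"],f["d"];cam=(f["K"],float(f["k1"]),f["V"])
C=cloud(d,*cam); hsv=cv2.cvtColor(p,cv2.COLOR_RGB2HSV)
H,S,Vv=[hsv[...,i].astype(int) for i in range(3)]
L=np.array([[-45,0],[27,53],[27,-53]])/1000
for n,m,x0,x1 in (("green",(abs(H-65)<15)&(S>100),230,320),("blue",(abs(H-110)<12)&(S>100),320,410)):
    P=[]
    for b in blobs(m,60):
        ys,xs=np.nonzero(b)
        # skip rim
        if x0<xs.mean()<x1 and ys.mean()>120 and np.ptp(ys)*np.ptp(xs)<1.6*b.sum():
            P.append(onplane([[xs.mean(),ys.mean()]],0.006,*cam)[0,:2])
    P=np.array(P); i=[np.argmin(P[:,0]),0,0]; o=[k for k in range(3) if k!=i[0]]; o.sort(key=lambda k:-P[k,1]); Q=P[[i[0]]+o]
    a=L-L.mean(0);b=Q-Q.mean(0);th=np.arctan2((a[:,0]*b[:,1]-a[:,1]*b[:,0]).sum(),(a*b).sum())
    R=np.array([[np.cos(th),-np.sin(th)],[np.sin(th),np.cos(th)]]); t=Q.mean(0)-R@L.mean(0)
    print(n,"origin",t.round(4),"yaw deg",np.degrees(th).round(2),"pockets",Q.round(4).tolist(),"resid mm",((L@R.T+t-Q)*1000).round(1).tolist())
Z=C[...,2]
for b in blobs((Z>0.006)&(Z<.2),25):
    ys,xs=np.nonzero(b)
    if 180<xs.mean()<450 and 195<ys.mean()<255:
        z=np.percentile(Z[b],90)
        print((xs.mean().round(1),ys.mean().round(1)),b.sum(),"ztop",z.round(4),"c",onplane([[xs.mean(),ys.mean()]],z*.75,*cam)[0].round(4),"rect",np.round(rect(b,z,cam),1),p[b].mean(0).round())
E
```

```text
green origin [0.6106 0.1456] yaw deg 0.09 pockets [[0.5655, 0.1453], [0.6377, 0.1985], [0.6376, 0.093]] resid mm [[0.1, 0.2], [-0.2, 0.1], [0.1, -0.4]]
blue origin [ 0.6091 -0.1431] yaw deg 2.89 pockets [[0.5641, -0.1453], [0.6333, -0.0887], [0.6388, -0.1948]] resid mm [[0.0, -0.1], [0.0, -0.1], [-0.1, 0.2]]
(np.float64(263.1), np.float64(210.6)) 220 ztop 0.0128 c [0.4496 0.1877 0.0096] rect [449.8 187.4  54.9  51.8  -0.5] [127. 122. 107.]
(np.float64(320.4), np.float64(210.2)) 228 ztop 0.0985 c [0.4465 0.0013 0.0739] rect [446.1   1.2  59.   34.4  65.2] [83. 79. 73.]
(np.float64(434.9), np.float64(212.0)) 212 ztop 0.0134 c [ 0.4366 -0.3675  0.01  ] rect [ 436.5 -363.8   58.1   51.5   89.1] [126.  78.  53.]
(np.float64(383.5), np.float64(214.5)) 208 ztop 0.0186 c [ 0.431  -0.2009  0.0139] rect [ 430.7 -200.6  136.6   15.7   71.4] [87. 85. 78.]
(np.float64(209.0), np.float64(213.6)) 188 ztop 0.017 c [0.4424 0.3621 0.0127] rect [442.  361.2 132.7  15.  -78.1] [124. 103.  92.]
(np.float64(293.0), np.float64(221.9)) 229 ztop 0.013 c [0.4116 0.091  0.0098] rect [411.2  90.8  51.6  51.5  89.3] [83. 53. 94.]
(np.float64(423.8), np.float64(239.8)) 327 ztop 0.0125 c [ 0.3474 -0.3295  0.0094] rect [ 348.9 -321.1  105.6   80.    89.1] [54. 52. 47.]
(np.float64(247.8), np.float64(244.6)) 1088 ztop 0.0188 c [0.3408 0.2368 0.0141] rect [341.8 236.5 149.   78.4 -87. ] [136. 131. 117.]
(np.float64(200.9), np.float64(240.0)) 225 ztop 0.0123 c [0.3575 0.3895 0.0093] rect [357.7 388.3  52.   51.4  89.2] [81. 51. 92.]
(np.float64(308.2), np.float64(247.0)) 181 ztop 0.0169 c [0.3303 0.0428 0.0127] rect [333.6  16.3 152.   21.3 -83.7] [123. 120. 109.]
```

```bash
cat > go.py <<'E'
import sys,numpy as np
from scipy.spatial.transform import Rotation as R
from cell import sense
# usage: go.py x y z yaw  (target TCP mm, deg) from measured pose
s=sense(); p=np.array(s["eef_pos"])*1000; Rm=R.from_euler("xyz",s["orientation"],degrees=True)
t=np.array([float(v) for v in sys.argv[1:4]]); yaw=float(sys.argv[4])
Rt=R.from_euler("xyz",[-90,0,yaw],degrees=True)
d=Rm.inv().apply(t-p)/10; a=(Rm.inv()*Rt).as_rotvec(degrees=True)
print("t",s["time"],"at",p.round(1),np.round(s["orientation"],2),"open",round(s["opening"]*1000,1),"F",np.round(s["force"],1))
print("tx ty tz",d.round(2),"ax ay az",a.round(2),"rows>=",max(np.linalg.norm(d)/6.25,np.linalg.norm(a)/10.7).round(1))
E
python3 go.py 436.5 -366 150 -90
```

```text
t 0.1 at [ 264.6 -592.8  230. ] [-90.01   0.14 -65.94] open 85.6 F [ 0.1 -0.2  0.3]
tx ty tz [-13.68   8.03  24.94] ax ay az [ 0.04 24.06 -0.13] rows>= 4.7
```

Call:
{"op": "carry_out", "data": {
  "rows": [
    {"tx": -4.5, "ty": 1, "tz": 8, "ay": 8},
    {"tx": -9, "ty": 3, "tz": 16, "ay": 16},
    {"tx": -12.5, "ty": 6, "tz": 23, "ay": 24},
    {"tx": -13.7, "ty": 8, "tz": 24.9, "ay": 24},
    {"tx": -13.7, "ty": 8, "tz": 24.9, "ay": 24},
    {"tx": -13.7, "ty": 8, "tz": 24.9, "ay": 24},
    {"tx": -13.7, "ty": 8, "tz": 24.9, "ay": 24},
    {"tx": -13.7, "ty": 8, "tz": 24.9, "ay": 24}
  ]
}}

```text
invalid input at $.rows[0]: expected keys ax, ay, az, tx, ty, tz, claw
```

```bash
python3 go.py 436.5 -366 40 -90; python3 - <<'E'
from h import *
p,d,K,k1,V=grab("wrist"); np.savez("w1.npz",p=p,d=d,K=K,k1=k1,V=V)
cv2.imwrite("pics/w1.png",p[:,:,::-1]); print((-V[:3,:3].T@V[:3,3]).round(3))
E
```

```text
t 0.1 at [ 264.6 -592.8  230. ] [-90.01   0.14 -65.94] open 85.6 F [ 0.1 -0.2  0.3]
tx ty tz [-13.65  19.03  24.95] ax ay az [ 0.04 24.06 -0.13] rows>= 5.5
[ 0.341 -0.56   0.372]
```

View pics/w1.png

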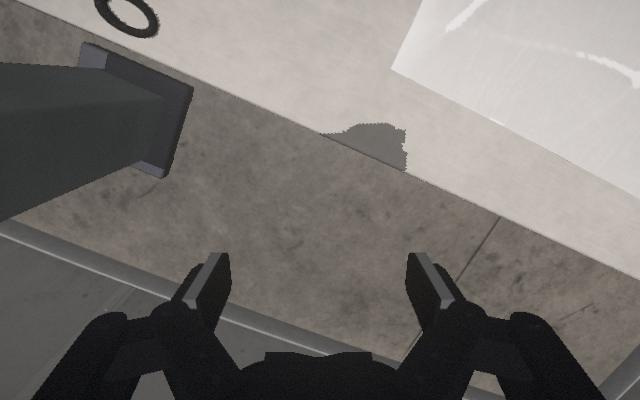

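The call was refused because every row needs all seven keys. The wrist view shows only the start pose: fingers at (215,280) and (425,280), table edge above them.

Call:
{"op": "carry_out", "data": {
  "rows": [
    {"tx": -4.5, "ty": 1, "tz": 8, "ax": 0, "ay": 8, "az": 0, "claw": 1},
    {"tx": -9, "ty": 3, "tz": 16, "ax": 0, "ay": 16, "az": 0, "claw": 1},
    {"tx": -12.5, "ty": 6, "tz": 23, "ax": 0, "ay": 24, "az": 0, "claw": 1},
    {"tx": -13.7, "ty": 8, "tz": 24.9, "ax": 0, "ay": 24, "az": 0, "claw": 1},
    {"tx": -13.7, "ty": 8, "tz": 24.9, "ax": 0, "ay": 24, "az": 0, "claw": 1},
    {"tx": -13.7, "ty": 8, "tz": 24.9, "ax": 0, "ay": 24, "az": 0, "claw": 1},
    {"tx": -13.7, "ty": 8, "tz": 24.9, "ax": 0, "ay": 24, "az": 0, "claw": 1}
  ]
}}

```text
time: 1.02
eef_pos: [0.436, -0.3675, 0.1511]
orientation: [-90.0, -0.0, -89.9]
force: [-0.3, -1.2, 0.0]
opening: 0.085
```

```bash
python3 go.py 436.5 -366 40 -90; python3 - <<'E'
from h import *
p,d,K,k1,V=grab("wrist"); np.savez("w2.npz",p=p,d=d,K=K,k1=k1,V=V)
cv2.imwrite("pics/w2.png",p[:,:,::-1]); print((-V[:3,:3].T@V[:3,3]).round(3))
C=cloud(d,K,k1,V); Z=C[...,2]; g=np.zeros(Z.shape,bool)
for b in blobs((Z>0.006)&(Z<.03),800):
    ys,xs=np.nonzero(b); z=np.percentile(Z[b],90)
    print((xs.mean().round(1),ys.mean().round(1)),b.sum(),"ztop",z.round(4),"rect",np.round(rect(b,.011,(K,k1,V)),1),p[b].mean(0).round())
E
```

```text
t 1.025 at [ 436.  -367.5  151.1] [-9.005e+01 -3.000e-02 -8.995e+01] open 85.0 F [-0.3 -1.2  0. ]
tx ty tz [-0.15 11.11  0.06] ax ay az [0.05 0.05 0.03] rows>= 1.8
[ 0.52  -0.368  0.293]
(np.float64(98.1), np.float64(37.1)) 6198 ztop 0.0103 rect [ 558.5 -170.5  172.    63.2   87.7] [100.  99. 109.]
(np.float64(316.1), np.float64(175.6)) 2633 ztop 0.0106 rect [ 437.8 -366.6   55.4   55.2  -44.9] [96. 62. 49.]
(np.float64(144.3), np.float64(181.2)) 2390 ztop 0.016 rect [ 433.2 -201.8  140.2   18.3   71.7] [98. 95. 92.]
(np.float64(282.3), np.float64(255.3)) 2713 ztop 0.0104 rect [ 350.4 -328.    90.    83.4  -87.3] [37. 35. 34.]
```

View pics/w2.png

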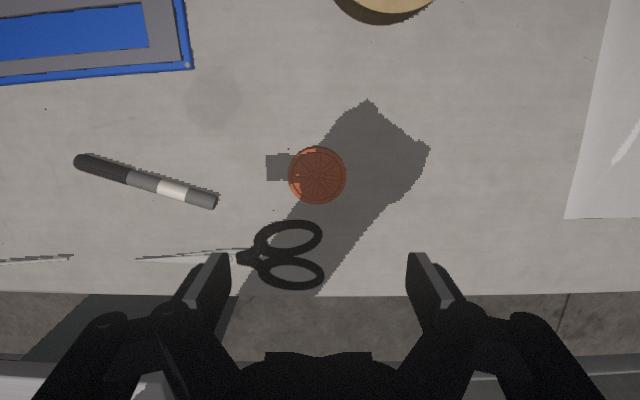

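The wrist view shows the brown plate at (317,175), which works out to (437.8, -366.6), within 2 mm of the top-camera result. The scissors are below it at (290,255), clear of jaws opening along y.

```bash
python3 - <<'E'
from h import *
f=np.load("w2.npz");d=f["d"];C=cloud(d,f["K"],float(f["k1"]),f["V"])
for sl in (slice(150,300),slice(380,520)):
    s=C[245:340,sl].reshape(-1,3); s=s[(s[:,2]>.1)&(d[245:340,sl].reshape(-1)>0)]; print(len(s),"zmin",np.percentile(s[:,2],[0.5,2]),"y",np.percentile(s[s[:,2]<.175][:,1],[1,99]),"x",np.percentile(s[s[:,2]<.175][:,0],[1,99]))
E
python3 go.py 437.5 -366.6 12 -90
```

```text
4610 zmin [0.16469488 0.16727069] y [-0.32603055 -0.31341058] x [0.42561291 0.44761831]
5388 zmin [0.1650416  0.16793203] y [-0.42337552 -0.41074682] x [0.42552177 0.44761889]
t 1.075 at [ 435.6 -368.6  151.6] [-9.001e+01 -7.000e-02 -9.006e+01] open 85.4 F [-0.2 -0.1  0.6]
tx ty tz [-0.21 13.96  0.19] ax ay az [ 0.01 -0.06  0.07] rows>= 2.2
```

Call:
{"op": "carry_out", "data": {
  "rows": [
    {"tx": -0.1, "ty": 6, "tz": 0.15, "ax": 0, "ay": 0, "az": 0, "claw": 1},
    {"tx": -0.1, "ty": 11, "tz": 0.15, "ax": 0, "ay": 0, "az": 0, "claw": 1},
    {"tx": -0.1, "ty": 14, "tz": 0.15, "ax": 0, "ay": 0, "az": 0, "claw": 1},
    {"tx": -0.1, "ty": 15.2, "tz": 0.15, "ax": 0, "ay": 0, "az": 0, "claw": 1},
    {"tx": -0.1, "ty": 15.2, "tz": 0.15, "ax": 0, "ay": 0, "az": 0, "claw": 1},
    {"tx": -0.1, "ty": 15.2, "tz": 0.15, "ax": 0, "ay": 0, "az": 0, "claw": 0.75},
    {"tx": -0.1, "ty": 15.2, "tz": 0.15, "ax": 0, "ay": 0, "az": 0, "claw": 0.75},
    {"tx": -0.1, "ty": 15.2, "tz": 0.15, "ax": 0, "ay": 0, "az": 0, "claw": 0.75}
  ],
  "newtons": 30
}}

```text
time: 2.08
eef_pos: [0.4387, -0.3664, 0.0003]
orientation: [-89.9, -0.1, -89.9]
force: [-0.6, -0.1, 0.4]
opening: 0.0643
```

```bash
python3 go.py 437.5 -366.6 0 -90;  python3 - <<'E'
from h import *
p,d,K,k1,V=grab("wrist"); np.savez("w3.npz",p=p,d=d,K=K,k1=k1,V=V)
cv2.imwrite("pics/w3.png",p[:,:,::-1])
C=cloud(d,K,k1,V)
for sl in (slice(150,318),slice(322,520)):
    s=C[225:300,sl].reshape(-1,3); s=s[(s[:,2]>.002)&(s[:,2]<.05)&(abs(s[:,0]-.437)<.02)]; print(len(s),"zmin",np.percentile(s[:,2],[0.5,2,10]),np.percentile(s[:,1],[1,50,99]))
E
```

```text
t 2.075 at [ 4.387e+02 -3.664e+02  3.000e-01] [-8.991e+01 -6.000e-02 -8.994e+01] open 64.3 F [-0.6 -0.1  0.4]
tx ty tz [ 0.02  0.03 -0.12] ax ay az [-0.09  0.06  0.06] rows>= 0.0
5622 zmin [0.00581062 0.00648366 0.00714659] [-0.3668555  -0.34682179 -0.32244271]
5296 zmin [0.00578443 0.00650209 0.0071642 ] [-0.41231162 -0.38822808 -0.36942264]
```

View pics/w3.png

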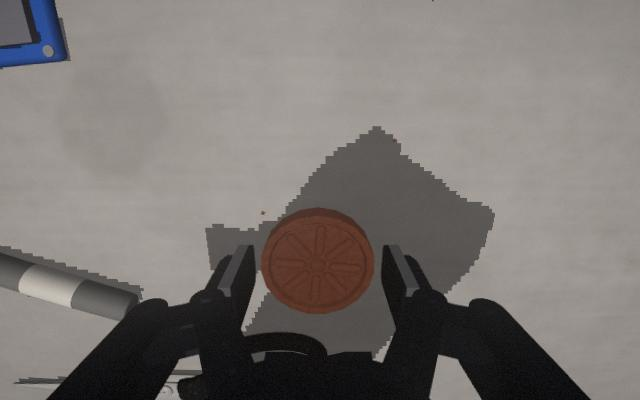

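The wrist view shows the plate at (318,262), centred between the pads at (240,270) and (397,270). The tips stand about 6 mm up. I close now.

Call:
{"op": "carry_out", "data": {
  "rows": [
    {"tx": 0, "ty": 0, "tz": 0, "ax": 0, "ay": 0, "az": 0, "claw": 0.5},
    {"tx": 0, "ty": 0, "tz": 0, "ax": 0, "ay": 0, "az": 0, "claw": 0.5},
    {"tx": 0, "ty": 0, "tz": 0, "ax": 0, "ay": 0, "az": 0, "claw": 0.5},
    {"tx": 0, "ty": 0, "tz": 0, "ax": 0, "ay": 0, "az": 0, "claw": 0.5},
    {"tx": 0, "ty": -2, "tz": 0, "ax": 0, "ay": 0, "az": 0, "claw": 0.5},
    {"tx": 0, "ty": -4, "tz": 0, "ax": 0, "ay": 0, "az": 0, "claw": 0.5},
    {"tx": 0, "ty": -8, "tz": 0, "ax": 0, "ay": 0, "az": 0, "claw": 0.5},
    {"tx": 0, "ty": -8, "tz": 0, "ax": 0, "ay": 0, "az": 0, "claw": 0.5}
  ],
  "newtons": 30
}}

```text
time: 3.12
eef_pos: [0.4412, -0.3685, 0.0844]
orientation: [-89.5, -0.3, -90.0]
force: [0.4, -0.2, 0.1]
opening: 0.0545
```

```bash
cat > wl.py <<'E'
import sys
from h import *
p,d,K,k1,V=grab("wrist"); np.savez(sys.argv[1]+".npz",p=p,d=d,K=K,k1=k1,V=V)
cv2.imwrite("pics/%s.png"%sys.argv[1],p[:,:,::-1])
E
python3 wl.py w4; python3 - <<'E'
import numpy as np
R=lambda t:np.array([[np.cos(t),-np.sin(t)],[np.sin(t),np.cos(t)]])
L=dict(slot=(-45,0),rnd=(27,53),stamp=(27,-53))
for n,o,a in (("green",(610.6,145.6),.09),("blue",(609.1,-143.1),2.89)):
    for k,v in L.items(): print(n,k,(R(np.radians(a))@v+o).round(1))
E
python3 go.py 633.4 -88.8 80 -90
```

```text
green slot [565.6 145.5]
green rnd [637.5 198.6]
green stamp [637.7  92.6]
blue slot [ 564.2 -145.4]
blue rnd [633.4 -88.8]
blue stamp [ 638.7 -194.7]
t 3.175 at [ 439.7 -367.3   82.4] [-89.73  -0.2  -89.95] open 54.5 F [-0.3  0.2  0.4]
tx ty tz [-27.84   0.23  19.39] ax ay az [-0.27  0.05  0.2 ] rows>= 5.4
```

View pics/w4.png

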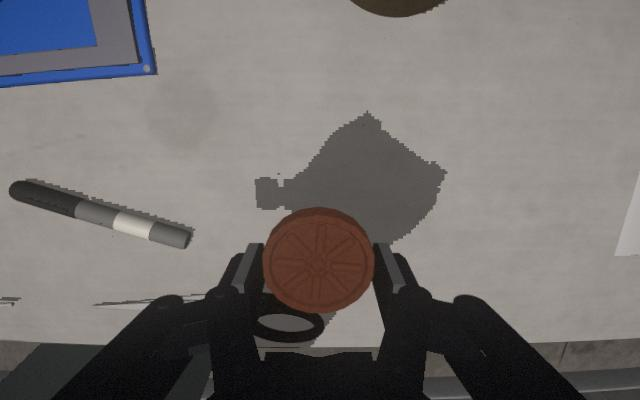

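The plate is held level at (319,262), opening 54.5 mm. I move it above the blue round pocket.

Call:
{"op": "carry_out", "data": {
  "rows": [
    {"tx": -3, "ty": -1, "tz": 2, "ax": 0, "ay": 0, "az": 0, "claw": 0.5},
    {"tx": -8, "ty": -1, "tz": 5.5, "ax": 0, "ay": 0, "az": 0, "claw": 0.5},
    {"tx": -13, "ty": -1, "tz": 9, "ax": 0, "ay": 0, "az": 0, "claw": 0.5},
    {"tx": -18, "ty": -1, "tz": 12.5, "ax": 0, "ay": 0, "az": 0, "claw": 0.5},
    {"tx": -23, "ty": 0, "tz": 16, "ax": 0, "ay": 0, "az": 0, "claw": 0.5},
    {"tx": -26.5, "ty": 2, "tz": 18.5, "ax": 0, "ay": 0, "az": 0, "claw": 0.5},
    {"tx": -27.8, "ty": 3, "tz": 19.4, "ax": 0, "ay": 0, "az": 0, "claw": 0.5},
    {"tx": -27.8, "ty": 4, "tz": 19.4, "ax": 0, "ay": 0, "az": 0, "claw": 0.5},
    {"tx": -27.8, "ty": 4, "tz": 19.4, "ax": 0, "ay": 0, "az": 0, "claw": 0.5},
    {"tx": -27.8, "ty": 4, "tz": 19.4, "ax": 0, "ay": 0, "az": 0, "claw": 0.5},
    {"tx": -27.8, "ty": 4, "tz": 19.4, "ax": 0, "ay": 0, "az": 0, "claw": 0.5}
  ]
}}

```text
time: 4.55
eef_pos: [0.6317, -0.0898, 0.0401]
orientation: [-89.9, -0.0, -90.1]
force: [0.3, -0.3, -0.2]
opening: 0.0546
```

```bash
python3 wl.py w5;python3 go.py 633.4 -88.8 6.5 -90
```

```text
t 4.6 at [631.8 -89.2  40.1] [-8.994e+01 -3.000e-02 -9.005e+01] open 54.6 F [-0.1 -0.7 -0.2]
tx ty tz [-0.04  3.36  0.15] ax ay az [-0.06 -0.05  0.03] rows>= 0.5
```

View pics/w5.png

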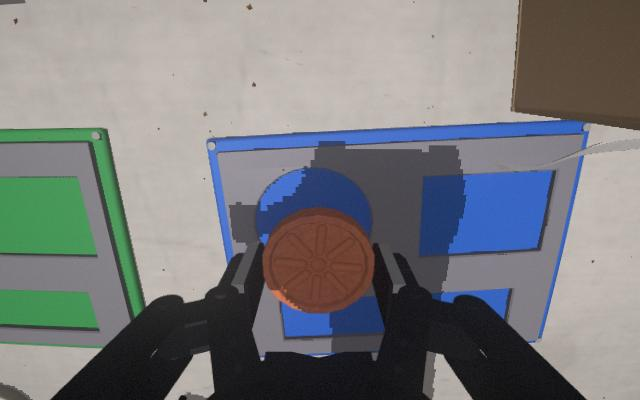

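The wrist view shows the held plate at (319,262) and the blue round pocket showing behind it at about (313,215). The stamp pocket is at (490,212). I check the tray pose against this view.

```bash
python3 - <<'E'
from h import *
f=np.load("w5.npz");p=f["p"];cam=(f["K"],float(f["k1"]),f["V"])
# project expected pocket centres/corners for comparison
R=lambda t:np.array([[np.cos(t),-np.sin(t)],[np.sin(t),np.cos(t)]])
im=p[:,:,::-1].copy()
for o,a in (((610.6,145.6),.09),((609.1,-143.1),2.89)):
    r=R(np.radians(a))
    for poly in ([(0,-93),(54,-93),(54,-13),(0,-13)],[(-62,-79),(-28,-79),(-28,79),(-62,79)],[(27+36*np.cos(t),53+36*np.sin(t)) for t in np.linspace(0,6.28,40)]):
        w=(np.array(poly)@r.T+o)/1000; w=np.c_[w,np.full(len(w),.010)]
        cv2.polylines(im,[pix(w,*cam).round().astype(np.int32)],True,(0,255,255),1)
cv2.imwrite("pics/w5o.png",im)
E
```

```text
(no output)
```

View pics/w5o.png

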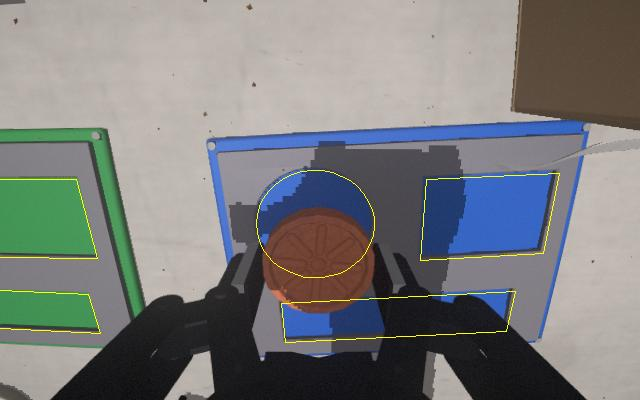

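The projected outlines fall within about 3 px (1.5 mm) of the real pockets. I lower the plate with a small correction and release it.

Call:
{"op": "carry_out", "data": {
  "rows": [
    {"tx": -0.1, "ty": 1.5, "tz": 0.2, "ax": 0, "ay": 0, "az": 0, "claw": 0.5},
    {"tx": -0.1, "ty": 2.5, "tz": 0.2, "ax": 0, "ay": 0, "az": 0, "claw": 0.5},
    {"tx": -0.1, "ty": 3.3, "tz": 0.2, "ax": 0, "ay": 0, "az": 0, "claw": 0.5},
    {"tx": -0.1, "ty": 3.3, "tz": 0.2, "ax": 0, "ay": 0, "az": 0, "claw": 0.5},
    {"tx": -0.1, "ty": 3.3, "tz": 0.2, "ax": 0, "ay": 0, "az": 0, "claw": 0.5}
  ]
}}

```text
time: 5.22
eef_pos: [0.6335, -0.0866, 0.0058]
orientation: [-90.0, 0.0, -89.9]
force: [-0.4, 0.6, -0.2]
opening: 0.0545
```

```bash
python3 go.py 633.8 -88.5 6.5 -90
```

```text
t 5.225 at [633.5 -86.6   5.8] [-9.004e+01  1.000e-02 -8.994e+01] open 54.5 F [-0.4  0.6 -0.2]
tx ty tz [ 0.19 -0.07  0.03] ax ay az [ 0.04  0.06 -0.01] rows>= 0.0
```

Call:
{"op": "carry_out", "data": {
  "rows": [
    {"tx": 0.1, "ty": 0, "tz": 0, "ax": 0, "ay": 0, "az": 0, "claw": 0.5},
    {"tx": 0.1, "ty": 0, "tz": 0, "ax": 0, "ay": 0, "az": 0, "claw": 0.75},
    {"tx": 0.1, "ty": 0, "tz": 0, "ax": 0, "ay": 0, "az": 0, "claw": 0.8},
    {"tx": 0.1, "ty": 0, "tz": 0, "ax": 0, "ay": 0, "az": 0, "claw": 0.8},
    {"tx": 0.1, "ty": -3, "tz": 0, "ax": 0, "ay": 0, "az": 0, "claw": 0.8},
    {"tx": 0.1, "ty": -8, "tz": 0, "ax": 0, "ay": 0, "az": 0, "claw": 1},
    {"tx": 0.1, "ty": -12, "tz": 0, "ax": 0, "ay": 0, "az": 0, "claw": 1},
    {"tx": 0.1, "ty": -12, "tz": 0, "ax": 0, "ay": 0, "az": 0, "claw": 1}
  ]
}}

```text
time: 6.22
eef_pos: [0.6375, -0.0881, 0.1315]
orientation: [-89.4, -0.1, -90.0]
force: [0.2, -0.9, 0.1]
opening: 0.0855
```

```bash
python3 wl.py w6; python3 - <<'E'
from h import *
f=np.load("w6.npz");p=f["p"];cam=(f["K"],float(f["k1"]),f["V"]);C=cloud(f["d"],*cam)
hsv=cv2.cvtColor(p,cv2.COLOR_RGB2HSV);m=((hsv[...,0]<14))&(hsv[...,1]>110)
for b in blobs(m,300): print(np.round(rect(b,.017,cam),1),np.percentile(C[b][:,2],[10,50,95]).round(4))
E
python3 go.py 432 -201.2 120 -18.5
```

```text
[633.2 -89.2  55.   54.6 -53.8] [0.0129 0.0145 0.0171]
t 6.275 at [635.4 -87.9 128.8] [-8.972e+01 -3.000e-02 -8.995e+01] open 85.3 F [-0.1 -0.2  0.2]
tx ty tz [ 11.31   0.78 -20.36] ax ay az [ -0.22 -71.45   0.2 ] rows>= 6.7
```

View pics/w6.png

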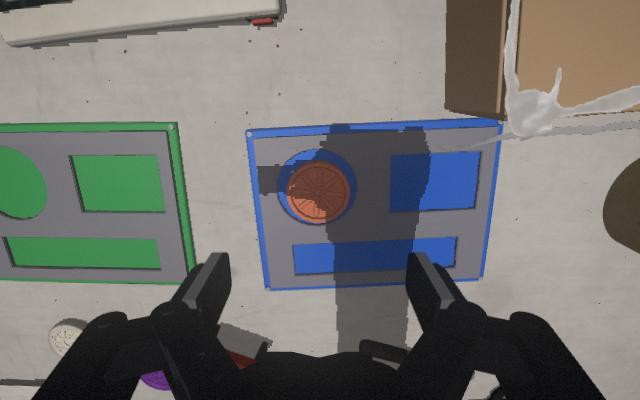

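The brown plate lies in the blue round pocket at (318,193), top at 17 mm as it should be. Next is the black marker.

Call:
{"op": "carry_out", "data": {
  "rows": [
    {"tx": 1.5, "ty": 0, "tz": -2.5, "ax": 0, "ay": -10, "az": 0, "claw": 1},
    {"tx": 4, "ty": 0, "tz": -7, "ax": 0, "ay": -20, "az": 0, "claw": 1},
    {"tx": 6.5, "ty": 0, "tz": -11.5, "ax": 0, "ay": -30, "az": 0, "claw": 1},
    {"tx": 9, "ty": 0, "tz": -16, "ax": 0, "ay": -40, "az": 0, "claw": 1},
    {"tx": 10.8, "ty": 0.3, "tz": -19.4, "ax": 0, "ay": -50, "az": 0, "claw": 1},
    {"tx": 11.3, "ty": 0.8, "tz": -20.3, "ax": 0, "ay": -60, "az": 0, "claw": 1},
    {"tx": 11.3, "ty": 0.8, "tz": -20.3, "ax": 0, "ay": -70, "az": 0, "claw": 1},
    {"tx": 11.3, "ty": 0.8, "tz": -20.3, "ax": 0, "ay": -71.5, "az": 0, "claw": 1},
    {"tx": 11.3, "ty": 0.8, "tz": -20.3, "ax": 0, "ay": -71.5, "az": 0, "claw": 1},
    {"tx": 11.3, "ty": 0.8, "tz": -20.3, "ax": 0, "ay": -71.5, "az": 0, "claw": 1},
    {"tx": 11.3, "ty": 0.8, "tz": -20.3, "ax": 0, "ay": -71.5, "az": 0, "claw": 1}
  ]
}}

```text
time: 7.65
eef_pos: [0.431, -0.2008, 0.1182]
orientation: [-90.0, 0.0, -18.5]
force: [0.3, -0.1, -0.7]
opening: 0.0852
```

```bash
python3 wl.py w7; python3 - <<'E'
from h import *
f=np.load("w7.npz");p=f["p"];cam=(f["K"],float(f["k1"]),f["V"]);C=cloud(f["d"],*cam);Z=C[...,2]
for b in blobs((Z>.008)&(Z<.03),1500): print(np.round(rect(b,.012,cam),1),np.percentile(C[b][:,2],[10,50,95]).round(4), np.median(C[b],0).round(4),b.sum())
E
python3 go.py 432 -201.2 0 -18.5
```

```text
[ 625.5 -332.7  503.4  165.1  -87.1] [0.0087 0.0097 0.0191] [ 0.6166 -0.1853  0.0097] 23008
[ 430.8 -202.1  139.3   16.1   71.4] [0.0112 0.0145 0.0166] [ 0.4341 -0.1922  0.0145] 2920
[ 352.5 -322.6   86.4   81.9   84. ] [0.0084 0.0094 0.0108] [ 0.3506 -0.3234  0.0094] 2008
t 7.7 at [ 431.  -200.8  118.3] [-90.     0.   -18.46] open 85.2 F [ 0.5 -0.2 -0.6]
tx ty tz [ 0.11 11.83 -0.  ] ax ay az [-0.    0.04 -0.  ] rows>= 1.9
```

View pics/w7.png

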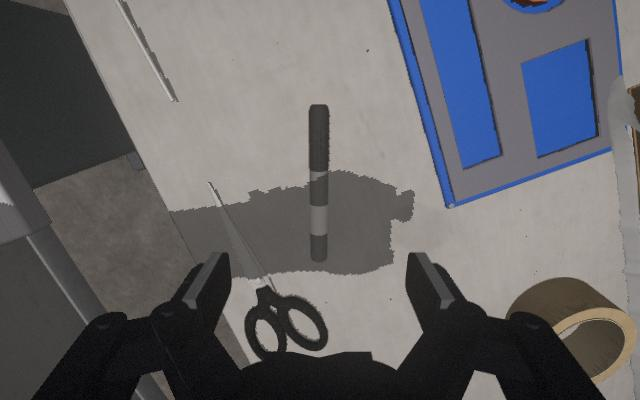

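The marker stands vertical in the image at x≈319, centred between the jaws at (430.9, -202), with the scissors clear. I lower with half-open jaws and grip.

Call:
{"op": "carry_out", "data": {
  "rows": [
    {"tx": 0, "ty": 4, "tz": -0.1, "ax": 0, "ay": 0, "az": 0, "claw": 0.5},
    {"tx": 0, "ty": 8, "tz": -0.1, "ax": 0, "ay": 0, "az": 0, "claw": 0.5},
    {"tx": 0, "ty": 10.5, "tz": -0.1, "ax": 0, "ay": 0, "az": 0, "claw": 0.5},
    {"tx": 0, "ty": 11.3, "tz": -0.1, "ax": 0, "ay": 0, "az": 0, "claw": 0.5},
    {"tx": 0, "ty": 11.3, "tz": -0.1, "ax": 0, "ay": 0, "az": 0, "claw": 0.5},
    {"tx": 0, "ty": 11.3, "tz": -0.1, "ax": 0, "ay": 0, "az": 0, "claw": 0.08},
    {"tx": 0, "ty": 11.3, "tz": -0.1, "ax": 0, "ay": 0, "az": 0, "claw": 0.08},
    {"tx": 0, "ty": 11.3, "tz": -0.1, "ax": 0, "ay": 0, "az": 0, "claw": 0.08},
    {"tx": 0, "ty": 11.3, "tz": -0.1, "ax": 0, "ay": 0, "az": 0, "claw": 0.08},
    {"tx": 0, "ty": 11.3, "tz": -0.1, "ax": 0, "ay": 0, "az": 0, "claw": 0.08}
  ]
}}

```text
time: 8.95
eef_pos: [0.4319, -0.2025, 0.0066]
orientation: [-90.0, -0.2, -18.4]
force: [0.4, 0.4, 7.2]
opening: 0.0154
```

```bash
python3 go.py 564.7 -145 45 2.9
```

```text
t 8.95 at [ 431.9 -202.5    6.6] [-90.02  -0.16 -18.45] open 15.4 F [0.4 0.4 7.2]
tx ty tz [10.78 -3.81  9.66] ax ay az [  0.05 -21.35   0.16] rows>= 2.4
```

Call:
{"op": "carry_out", "data": {
  "rows": [
    {"tx": 0, "ty": -2, "tz": 0, "ax": 0, "ay": 0, "az": 0, "claw": 0.08},
    {"tx": 1, "ty": -6, "tz": 0.5, "ax": 0, "ay": -4, "az": 0, "claw": 0.08},
    {"tx": 4, "ty": -6, "tz": 3, "ax": 0, "ay": -12, "az": 0, "claw": 0.08},
    {"tx": 8, "ty": -5, "tz": 7, "ax": 0, "ay": -21.3, "az": 0, "claw": 0.08},
    {"tx": 10.3, "ty": -4, "tz": 9.2, "ax": 0, "ay": -21.3, "az": 0, "claw": 0.08},
    {"tx": 10.8, "ty": -3.8, "tz": 9.7, "ax": 0, "ay": -21.3, "az": 0, "claw": 0.08},
    {"tx": 10.8, "ty": -3.8, "tz": 9.7, "ax": 0, "ay": -21.3, "az": 0, "claw": 0.08},
    {"tx": 10.8, "ty": -3.8, "tz": 9.7, "ax": 0, "ay": -21.3, "az": 0, "claw": 0.08}
  ]
}}

```text
time: 9.95
eef_pos: [0.5619, -0.1457, 0.0432]
orientation: [-90.1, 0.1, 2.7]
force: [-0.1, -0.5, 0.0]
opening: 0.0152
```

```bash
python3 wl.py w8; python3 go.py 564.5 -145 11.5 2.9
```

```text
t 10.0 at [ 562.1 -145.7   43.3] [-9.006e+01  8.000e-02  2.730e+00] open 15.4 F [0.4 0.3 0.5]
tx ty tz [0.25 3.18 0.06] ax ay az [ 0.06 -0.17 -0.08] rows>= 0.5
```

View pics/w8.png

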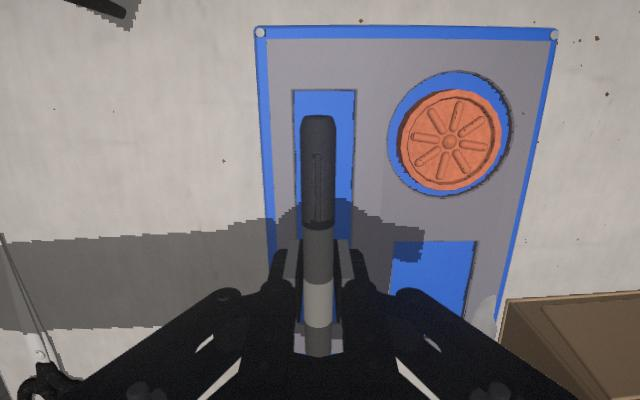

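The wrist view shows the marker at x≈318, parallel to the slot, whose centre is at x≈324. Shifting 2.5 mm to the right brings it in. The brown plate sits down in its pocket at (449,142).

Call:
{"op": "carry_out", "data": {
  "rows": [
    {"tx": 0.25, "ty": 1, "tz": 0.05, "ax": 0, "ay": 0, "az": 0, "claw": 0.08},
    {"tx": 0.25, "ty": 2.2, "tz": 0.05, "ax": 0, "ay": 0, "az": 0, "claw": 0.08},
    {"tx": 0.25, "ty": 3, "tz": 0.05, "ax": 0, "ay": 0, "az": 0, "claw": 0.08},
    {"tx": 0.25, "ty": 3.05, "tz": 0.05, "ax": 0, "ay": 0, "az": 0, "claw": 0.08},
    {"tx": 0.25, "ty": 3.05, "tz": 0.05, "ax": 0, "ay": 0, "az": 0, "claw": 0.08},
    {"tx": 0.25, "ty": 3.05, "tz": 0.05, "ax": 0, "ay": 0, "az": 0, "claw": 0.08}
  ]
}}

```text
time: 10.75
eef_pos: [0.5659, -0.1433, 0.0125]
orientation: [-90.0, 0.0, 2.9]
force: [-0.6, -0.5, -0.1]
opening: 0.0153
```

```bash
python3 go.py 564.5 -145 11.5 2.9
```

```text
t 10.75 at [ 565.9 -143.3   12.5] [-8.999e+01  2.000e-02  2.860e+00] open 15.3 F [-0.6 -0.5 -0.1]
tx ty tz [-0.15  0.1  -0.16] ax ay az [-0.01 -0.04 -0.02] rows>= 0.0
```

Call:
{"op": "carry_out", "data": {
  "rows": [
    {"tx": 0, "ty": 0.05, "tz": 0, "ax": 0, "ay": 0, "az": 0, "claw": 0.08},
    {"tx": 0, "ty": 0.05, "tz": 0, "ax": 0, "ay": 0, "az": 0, "claw": 0.4},
    {"tx": 0, "ty": 0, "tz": 0, "ax": 0, "ay": 0, "az": 0, "claw": 0.5},
    {"tx": 0, "ty": 0, "tz": 0, "ax": 0, "ay": 0, "az": 0, "claw": 0.5},
    {"tx": 0, "ty": 0, "tz": 0, "ax": 0, "ay": 0, "az": 0, "claw": 0.5},
    {"tx": 0, "ty": -4, "tz": 0, "ax": 0, "ay": 0, "az": 0, "claw": 0.5},
    {"tx": 0, "ty": -9, "tz": 0, "ax": 0, "ay": 0, "az": 0, "claw": 0.8},
    {"tx": 0, "ty": -14, "tz": 0, "ax": 0, "ay": 0, "az": 0, "claw": 1},
    {"tx": 0, "ty": -15, "tz": 0, "ax": 0, "ay": 0, "az": 0, "claw": 1}
  ]
}}

```text
time: 11.88
eef_pos: [0.5693, -0.1438, 0.1675]
orientation: [-90.2, -0.5, 2.9]
force: [0.2, 0.3, -0.5]
opening: 0.0854
```

```bash
python3 wl.py w9; python3 - <<'E'
from h import *
f=np.load("w9.npz");p=f["p"];cam=(f["K"],float(f["k1"]),f["V"]);C=cloud(f["d"],*cam);Z=C[...,2]
for b in blobs((Z>.0135)&(Z<.035),500): print(np.round(rect(b,.016,cam),1),np.percentile(C[b][:,2],[10,50,95]).round(4),b.sum())
E
python3 go.py 449 187.5 160 -90
```

```text
[800.8 -18.   85.6  78.2 -84.2] [0.02   0.0272 0.0342] 6598
[632.  -88.9  55.5  55.2   5.1] [0.0138 0.0153 0.0172] 2114
[ 565.4 -143.5  139.8   16.3  -87. ] [0.0171 0.0204 0.0229] 2226
[ 808.7 -187.8  229.6   48.2   17.4] [0.0218 0.0303 0.0346] 1219
[ 918.7 -311.3  144.3   54.5  -84.4] [0.0256 0.0266 0.0338] 1689
t 11.925 at [ 568.6 -143.9  166.8] [-90.13  -0.38   2.85] open 85.3 F [-0.6 -0.3  0.6]
tx ty tz [-10.3    0.54  33.69] ax ay az [-0.21 92.85  0.4 ] rows>= 8.7
```

View pics/w9.png

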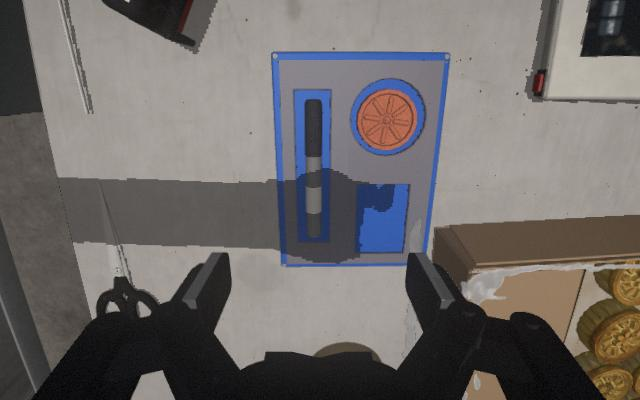

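The black marker lies inside the slot at x≈314, top at 22.9 mm, and the brown plate is seated. Next is the ivory plate, approached with jaws along x (yaw 0).

Call:
{"op": "carry_out", "data": {
  "rows": [
    {"tx": -1, "ty": 0, "tz": 3, "ax": 0, "ay": 2.9, "az": 0, "claw": 1},
    {"tx": -3, "ty": 0, "tz": 8.5, "ax": 0, "ay": 2.9, "az": 0, "claw": 1},
    {"tx": -4.5, "ty": 0, "tz": 14, "ax": 0, "ay": 2.9, "az": 0, "claw": 1},
    {"tx": -6, "ty": 0, "tz": 19.5, "ax": 0, "ay": 2.9, "az": 0, "claw": 1},
    {"tx": -8, "ty": 0, "tz": 25, "ax": 0, "ay": 2.9, "az": 0, "claw": 1},
    {"tx": -9.5, "ty": 0.5, "tz": 30, "ax": 0, "ay": 2.9, "az": 0, "claw": 1},
    {"tx": -10.3, "ty": 3, "tz": 33.2, "ax": 0, "ay": 2.9, "az": 0, "claw": 1},
    {"tx": -10.3, "ty": 5, "tz": 33.7, "ax": 0, "ay": 2.9, "az": 0, "claw": 1},
    {"tx": -10.3, "ty": 5, "tz": 33.7, "ax": 0, "ay": 2.9, "az": 0, "claw": 1},
    {"tx": -10.3, "ty": 5, "tz": 33.7, "ax": 0, "ay": 2.9, "az": 0, "claw": 1},
    {"tx": -10.3, "ty": 5, "tz": 33.7, "ax": 0, "ay": 2.9, "az": 0, "claw": 1}
  ]
}}

```text
time: 13.3
eef_pos: [0.4473, 0.1873, 0.1134]
orientation: [-90.0, -0.1, -0.2]
force: [-0.0, 0.0, 0.1]
opening: 0.0853
```

```bash
python3 wl.py w10; python3 - <<'E'
from h import *
f=np.load("w10.npz");p=f["p"];cam=(f["K"],float(f["k1"]),f["V"]);C=cloud(f["d"],*cam);Z=C[...,2]
for b in blobs((Z>.006)&(Z<.035),500): print(np.round(rect(b,.011,cam),1),np.percentile(C[b][:,2],[10,50,95]).round(4),b.sum())
E
python3 go.py 449 187.5 0 0
```

```text
[453.4 313.9  29.5  15.3 -80. ] [0.0102 0.0136 0.0163] 924
[341.8 238.7 153.   81.5 -87.2] [0.0085 0.0098 0.0184] 19607
[608.9 148.9 217.1 157.9  89.9] [0.0082 0.0094 0.0105] 18517
[450.3 189.2  55.8  55.5 -63.3] [0.0085 0.0096 0.0109] 3416
[413.4  94.1  56.5  56.4 -52.8] [0.0085 0.0097 0.0109] 2460
[771.6   4.9 199.6  50.5 -68.2] [0.012  0.0212 0.0277] 2855
[ 4.60e+02  2.42e+01  3.38e+01  3.28e+01 -4.00e-01] [0.0089 0.0196 0.0325] 619
[633.1 -44.5  47.5  35.7  -3. ] [0.0066 0.0094 0.0106] 628
t 13.35 at [447.4 187.4 113.5] [-8.999e+01 -8.000e-02 -1.400e-01] open 85.7 F [-0.  -0.2 -0.4]
tx ty tz [1.500e-01 1.135e+01 1.000e-02] ax ay az [-0.01 -0.14  0.08] rows>= 1.8
```

View pics/w10.png

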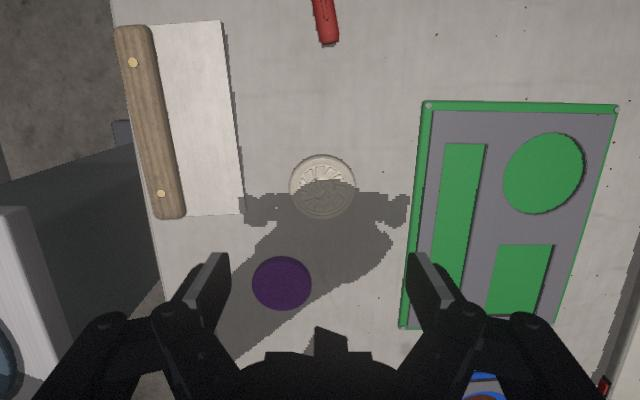

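The wrist view shows the ivory plate at (322,187), about (450, 188.5), with the flower relief. The purple one at (282,283) is clear of the jaws. I grip and lift.

Call:
{"op": "carry_out", "data": {
  "rows": [
    {"tx": 0.2, "ty": 5, "tz": 0.1, "ax": 0, "ay": 0, "az": 0, "claw": 1},
    {"tx": 0.2, "ty": 9, "tz": 0.1, "ax": 0, "ay": 0, "az": 0, "claw": 1},
    {"tx": 0.2, "ty": 11.3, "tz": 0.1, "ax": 0, "ay": 0, "az": 0, "claw": 1},
    {"tx": 0.2, "ty": 11.3, "tz": 0.1, "ax": 0, "ay": 0, "az": 0, "claw": 0.85},
    {"tx": 0.2, "ty": 11.3, "tz": 0.1, "ax": 0, "ay": 0, "az": 0, "claw": 0.75},
    {"tx": 0.2, "ty": 11.3, "tz": 0.1, "ax": 0, "ay": 0, "az": 0, "claw": 0.5},
    {"tx": 0.2, "ty": 11.3, "tz": 0.1, "ax": 0, "ay": 0, "az": 0, "claw": 0.5},
    {"tx": 0.2, "ty": 11.3, "tz": 0.1, "ax": 0, "ay": 0, "az": 0, "claw": 0.5},
    {"tx": 0.2, "ty": 11.3, "tz": 0.1, "ax": 0, "ay": 0, "az": 0, "claw": 0.5},
    {"tx": 0.2, "ty": 11.3, "tz": 0.1, "ax": 0, "ay": 0, "az": 0, "claw": 0.5}
  ],
  "newtons": 30
}}

```text
time: 14.6
eef_pos: [0.45, 0.1895, 0.0017]
orientation: [-90.0, -0.2, -0.1]
force: [0.1, -0.8, 6.5]
opening: 0.0544
```

```bash
python3 go.py 637.5 199 40 0
```

```text
t 14.6 at [450.  189.5   1.7] [-8.997e+01 -1.900e-01 -6.000e-02] open 54.4 F [ 0.1 -0.8  6.5]
tx ty tz [18.76 -3.77  0.97] ax ay az [-0.03 -0.06  0.19] rows>= 3.1
```

Call:
{"op": "carry_out", "data": {
  "rows": [
    {"tx": 0, "ty": -2, "tz": 0, "ax": 0, "ay": 0, "az": 0, "claw": 0.5},
    {"tx": 2, "ty": -5, "tz": 0, "ax": 0, "ay": 0, "az": 0, "claw": 0.5},
    {"tx": 7, "ty": -5, "tz": 0.5, "ax": 0, "ay": 0, "az": 0, "claw": 0.5},
    {"tx": 12, "ty": -5, "tz": 1, "ax": 0, "ay": 0, "az": 0, "claw": 0.5},
    {"tx": 16.5, "ty": -4.5, "tz": 1, "ax": 0, "ay": 0, "az": 0, "claw": 0.5},
    {"tx": 18.6, "ty": -4, "tz": 1, "ax": 0, "ay": 0, "az": 0, "claw": 0.5},
    {"tx": 18.8, "ty": -4, "tz": 1, "ax": 0, "ay": 0, "az": 0, "claw": 0.5},
    {"tx": 18.8, "ty": -4, "tz": 1, "ax": 0, "ay": 0, "az": 0, "claw": 0.5},
    {"tx": 18.8, "ty": -4, "tz": 1, "ax": 0, "ay": 0, "az": 0, "claw": 0.5}
  ]
}}

```text
time: 15.72
eef_pos: [0.6351, 0.1994, 0.0401]
orientation: [-90.0, 0.0, 0.0]
force: [0.7, 0.7, -0.4]
opening: 0.0543
```

```bash
python3 wl.py w11; python3 - <<'E'
from h import *
f=np.load("w11.npz");p=f["p"];cam=(f["K"],float(f["k1"]),f["V"])
R=lambda t:np.array([[np.cos(t),-np.sin(t)],[np.sin(t),np.cos(t)]])
im=p[:,:,::-1].copy()
for o,a in (((610.6,145.6),.09),):
    r=R(np.radians(a))
    for poly in ([(0,-93),(54,-93),(54,-13),(0,-13)],[(-62,-79),(-28,-79),(-28,79),(-62,79)],[(27+36*np.cos(t),53+36*np.sin(t)) for t in np.linspace(0,6.28,40)]):
        w=(np.array(poly)@r.T+o)/1000; w=np.c_[w,np.full(len(w),.010)]
        cv2.polylines(im,[pix(w,*cam).round().astype(np.int32)],True,(0,255,255),1)
cv2.imwrite("pics/w11o.png",im)
E
python3 go.py 637.5 199 7.5 0
```

```text
t 15.775 at [635.2 199.4  40.2] [-9.e+01  3.e-02  4.e-02] open 54.6 F [ 0.9 -0.5  0. ]
tx ty tz [ 0.23  3.26 -0.04] ax ay az [ 0.    0.04 -0.03] rows>= 0.5
```

View pics/w11o.png

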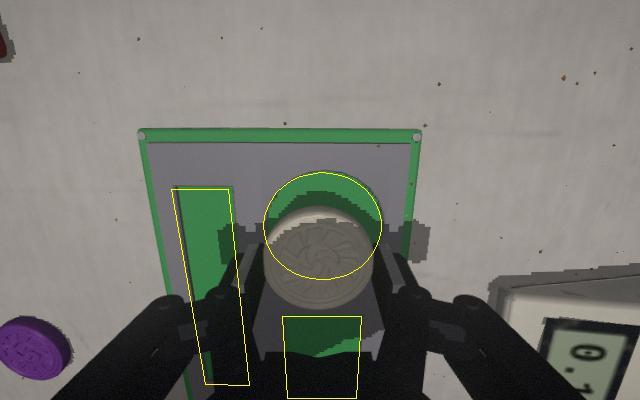

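The pocket outline matches to about 2 px, with the plate at (319,260) held just in front of the pocket centre as expected. I lower and release it.

Call:
{"op": "carry_out", "data": {
  "rows": [
    {"tx": 0.25, "ty": 1.5, "tz": 0, "ax": 0, "ay": 0, "az": 0, "claw": 0.5},
    {"tx": 0.25, "ty": 2.7, "tz": 0, "ax": 0, "ay": 0, "az": 0, "claw": 0.5},
    {"tx": 0.25, "ty": 3.3, "tz": 0, "ax": 0, "ay": 0, "az": 0, "claw": 0.5},
    {"tx": 0.25, "ty": 3.3, "tz": 0, "ax": 0, "ay": 0, "az": 0, "claw": 0.5},
    {"tx": 0.25, "ty": 3.3, "tz": 0, "ax": 0, "ay": 0, "az": 0, "claw": 0.5},
    {"tx": 0.25, "ty": 3.3, "tz": 0, "ax": 0, "ay": 0, "az": 0, "claw": 0.75},
    {"tx": 0.25, "ty": 3.3, "tz": 0, "ax": 0, "ay": 0, "az": 0, "claw": 0.78},
    {"tx": 0.25, "ty": 3.3, "tz": 0, "ax": 0, "ay": 0, "az": 0, "claw": 0.78},
    {"tx": 0.25, "ty": 0, "tz": 0, "ax": 0, "ay": 0, "az": 0, "claw": 0.78},
    {"tx": 0.25, "ty": -5, "tz": 0, "ax": 0, "ay": 0, "az": 0, "claw": 1},
    {"tx": 0.25, "ty": -9, "tz": 0, "ax": 0, "ay": 0, "az": 0, "claw": 1},
    {"tx": 0.25, "ty": -9, "tz": 0, "ax": 0, "ay": 0, "az": 0, "claw": 1}
  ]
}}

```text
time: 17.27
eef_pos: [0.6423, 0.2005, 0.1347]
orientation: [-89.8, -0.5, -0.1]
force: [0.3, -0.3, 0.2]
opening: 0.0855
```

```bash
python3 wl.py w12; python3 - <<'E'
from h import *
f=np.load("w12.npz");p=f["p"];cam=(f["K"],float(f["k1"]),f["V"]);C=cloud(f["d"],*cam);Z=C[...,2]
for b in blobs((Z>.0125)&(Z<.035),500): print(np.round(rect(b,.016,cam),1),np.percentile(C[b][:,2],[10,50,95]).round(4),b.sum())
E
python3 go.py 442.5 361.8 115 12
```

```text
[454.4 324.7  51.2  12.9 -78.5] [0.013  0.0143 0.0167] 875
[638.1 198.3  55.7  54.9  89.8] [0.0146 0.0156 0.0169] 3000
[859.3 118.1 202.9 101.1   5.2] [0.0172 0.0273 0.0343] 5218
[333.9  57.1  79.1  21.3 -83.5] [0.0132 0.0144 0.0154] 959
t 17.325 at [640.4 199.6 131.9] [-8.992e+01 -2.400e-01 -5.000e-02] open 85.4 F [ 0.2 -0.3 -0.1]
tx ty tz [-19.81   1.63  16.21] ax ay az [ -0.05 -12.05   0.24] rows>= 4.1
```

View pics/w12.png

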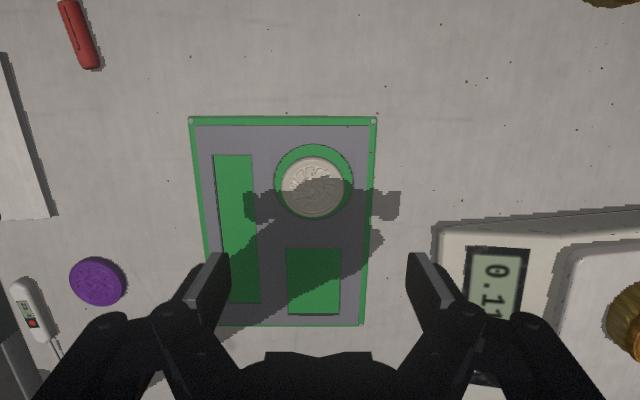

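The ivory plate is seated at (313,187), top at 17 mm. Now the red marker; I keep the jaws half open because of the brush.

Call:
{"op": "carry_out", "data": {
  "rows": [
    {"tx": -3, "ty": 0, "tz": 2.5, "ax": 0, "ay": -6, "az": 0, "claw": 0.5},
    {"tx": -7.5, "ty": 0, "tz": 6, "ax": 0, "ay": -12, "az": 0, "claw": 0.5},
    {"tx": -12, "ty": 0, "tz": 10, "ax": 0, "ay": -12, "az": 0, "claw": 0.5},
    {"tx": -16.5, "ty": 0.5, "tz": 13.5, "ax": 0, "ay": -12, "az": 0, "claw": 0.5},
    {"tx": -19.5, "ty": 1.3, "tz": 16, "ax": 0, "ay": -12, "az": 0, "claw": 0.5},
    {"tx": -19.8, "ty": 1.6, "tz": 16.2, "ax": 0, "ay": -12, "az": 0, "claw": 0.5},
    {"tx": -19.8, "ty": 1.6, "tz": 16.2, "ax": 0, "ay": -12, "az": 0, "claw": 0.5},
    {"tx": -19.8, "ty": 1.6, "tz": 16.2, "ax": 0, "ay": -12, "az": 0, "claw": 0.5},
    {"tx": -19.8, "ty": 1.6, "tz": 16.2, "ax": 0, "ay": -12, "az": 0, "claw": 0.5}
  ]
}}

```text
time: 18.45
eef_pos: [0.4428, 0.3597, 0.1137]
orientation: [-90.0, -0.0, 11.8]
force: [-0.2, 0.1, -0.1]
opening: 0.0423
```

```bash
python3 wl.py w13; python3 - <<'E'
from h import *
f=np.load("w13.npz");p=f["p"];cam=(f["K"],float(f["k1"]),f["V"]);C=cloud(f["d"],*cam);Z=C[...,2]
for b in blobs((Z>.006)&(Z<.035),500): print(np.round(rect(b,.010,cam),1),np.percentile(C[b][:,2],[10,50,95]).round(4),b.sum())
E
python3 go.py 442.5 361.8 5 12
```

```text
[358.6 390.8  55.7  55.4   8.3] [0.0085 0.0096 0.011 ] 3968
[443.3 364.  132.9  14.7 -78.6] [0.0107 0.0136 0.0158] 2698
[578.4 407.2 192.   40.5  29.1] [0.0077 0.0097 0.0123] 6422
[693.3 446.2  55.6  15.2 -59.5] [0.0067 0.0113 0.0195] 745
[340.4 255.9 120.7  81.1 -87.6] [0.0087 0.0099 0.0185] 7334
[606.7 169.   94.4  33.4 -43.6] [0.0087 0.0096 0.0107] 1175
t 18.5 at [442.5 360.  113.8] [-9.001e+01 -3.000e-02  1.180e+01] open 42.8 F [ 0.1 -0.7  0.4]
tx ty tz [ 0.03 10.88  0.18] ax ay az [ 0.01 -0.2   0.03] rows>= 1.7
```

View pics/w13.png

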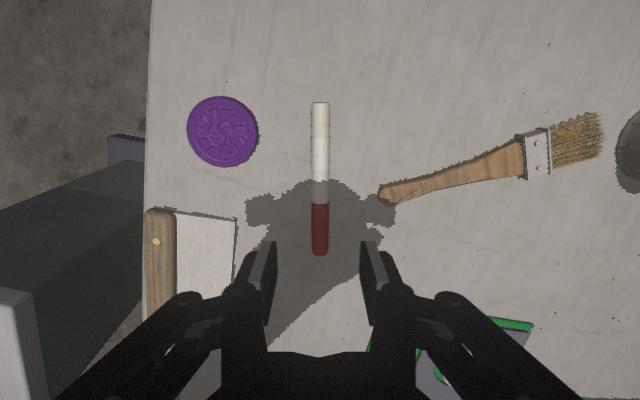

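The red marker stands vertical at x≈320, centre (443, 363.5). The brush tip at (380,192) is about 57 mm away and clear. I grip.

Call:
{"op": "carry_out", "data": {
  "rows": [
    {"tx": 0.1, "ty": 4, "tz": 0.3, "ax": 0, "ay": 0, "az": 0, "claw": 0.5},
    {"tx": 0.1, "ty": 8, "tz": 0.3, "ax": 0, "ay": 0, "az": 0, "claw": 0.5},
    {"tx": 0.1, "ty": 10.2, "tz": 0.3, "ax": 0, "ay": 0, "az": 0, "claw": 0.5},
    {"tx": 0.1, "ty": 10.8, "tz": 0.3, "ax": 0, "ay": 0, "az": 0, "claw": 0.5},
    {"tx": 0.1, "ty": 10.8, "tz": 0.3, "ax": 0, "ay": 0, "az": 0, "claw": 0.5},
    {"tx": 0.1, "ty": 10.8, "tz": 0.3, "ax": 0, "ay": 0, "az": 0, "claw": 0.08},
    {"tx": 0.1, "ty": 10.8, "tz": 0.3, "ax": 0, "ay": 0, "az": 0, "claw": 0.08},
    {"tx": 0.1, "ty": 10.8, "tz": 0.3, "ax": 0, "ay": 0, "az": 0, "claw": 0.08},
    {"tx": 0.1, "ty": 10.8, "tz": 0.3, "ax": 0, "ay": 0, "az": 0, "claw": 0.08},
    {"tx": 0.1, "ty": 10.8, "tz": 0.3, "ax": 0, "ay": 0, "az": 0, "claw": 0.08}
  ]
}}

```text
time: 19.75
eef_pos: [0.4426, 0.3652, 0.0074]
orientation: [-89.9, -0.2, 11.9]
force: [0.0, -1.3, 5.5]
opening: 0.0144
```

```bash
python3 go.py 565.6 145.6 48 0
```

```text
t 19.75 at [442.6 365.2   7.4] [-89.93  -0.16  11.95] open 14.4 F [ 0.  -1.3  5.5]
tx ty tz [  7.5   -4.07 -24.03] ax ay az [-0.08 11.95  0.15] rows>= 4.1
```

Call:
{"op": "carry_out", "data": {
  "rows": [
    {"tx": 0, "ty": -2, "tz": 0, "ax": 0, "ay": 0, "az": 0, "claw": 0.08},
    {"tx": 0, "ty": -6.5, "tz": 0, "ax": 0, "ay": 0, "az": 0, "claw": 0.08},
    {"tx": 1, "ty": -7, "tz": -4, "ax": 0, "ay": 4, "az": 0, "claw": 0.08},
    {"tx": 3, "ty": -7, "tz": -9, "ax": 0, "ay": 12, "az": 0, "claw": 0.08},
    {"tx": 4.5, "ty": -7, "tz": -14.5, "ax": 0, "ay": 12, "az": 0, "claw": 0.08},
    {"tx": 6, "ty": -6, "tz": -20, "ax": 0, "ay": 12, "az": 0, "claw": 0.08},
    {"tx": 7.3, "ty": -4.5, "tz": -23.5, "ax": 0, "ay": 12, "az": 0, "claw": 0.08},
    {"tx": 7.5, "ty": -4, "tz": -24, "ax": 0, "ay": 12, "az": 0, "claw": 0.08},
    {"tx": 7.5, "ty": -4, "tz": -24, "ax": 0, "ay": 12, "az": 0, "claw": 0.08},
    {"tx": 7.5, "ty": -4, "tz": -24, "ax": 0, "ay": 12, "az": 0, "claw": 0.08}
  ]
}}

```text
time: 21.0
eef_pos: [0.5638, 0.1477, 0.0466]
orientation: [-89.9, -0.0, 0.2]
force: [-0.4, 1.1, 0.0]
opening: 0.0147
```

```bash
python3 wl.py w14; python3 go.py 565.8 145.6 13 0
```

```text
t 21.05 at [563.9 147.7  46.6] [-8.991e+01 -3.000e-02  1.700e-01] open 14.3 F [-0.6 -0.2 -0.3]
tx ty tz [ 0.19  3.36 -0.22] ax ay az [-0.09  0.17  0.03] rows>= 0.5
```

View pics/w14.png

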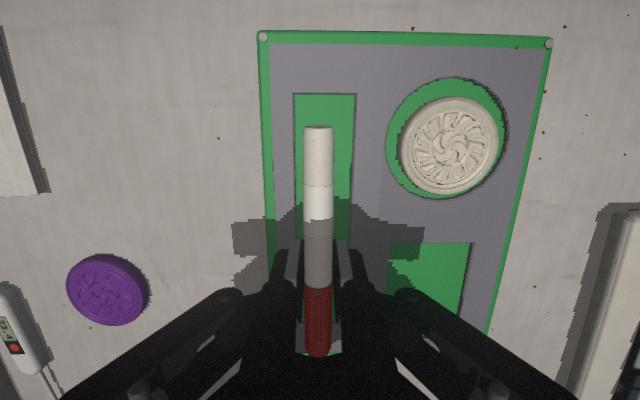

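The marker is at x≈318, parallel to the green slot (centre x≈324), and the ivory plate sits in its pocket at (450,146). I lower and release.

Call:
{"op": "carry_out", "data": {
  "rows": [
    {"tx": 0.2, "ty": 1.5, "tz": -0.2, "ax": 0, "ay": 0, "az": 0, "claw": 0.08},
    {"tx": 0.2, "ty": 2.7, "tz": -0.2, "ax": 0, "ay": 0, "az": 0, "claw": 0.08},
    {"tx": 0.2, "ty": 3.3, "tz": -0.2, "ax": 0, "ay": 0, "az": 0, "claw": 0.08},
    {"tx": 0.2, "ty": 3.35, "tz": -0.2, "ax": 0, "ay": 0, "az": 0, "claw": 0.08},
    {"tx": 0.2, "ty": 3.35, "tz": -0.2, "ax": 0, "ay": 0, "az": 0, "claw": 0.08},
    {"tx": 0.2, "ty": 3.35, "tz": -0.2, "ax": 0, "ay": 0, "az": 0, "claw": 0.4},
    {"tx": 0.2, "ty": 3.3, "tz": -0.2, "ax": 0, "ay": 0, "az": 0, "claw": 0.5},
    {"tx": 0.2, "ty": 3.3, "tz": -0.2, "ax": 0, "ay": 0, "az": 0, "claw": 0.5},
    {"tx": 0.2, "ty": 0, "tz": -0.2, "ax": 0, "ay": 0, "az": 0, "claw": 0.5},
    {"tx": 0.2, "ty": -5, "tz": -0.2, "ax": 0, "ay": 0, "az": 0, "claw": 0.7},
    {"tx": 0.2, "ty": -11, "tz": -0.2, "ax": 0, "ay": 0, "az": 0, "claw": 0.7},
    {"tx": 0.2, "ty": -16, "tz": -0.2, "ax": 0, "ay": 0, "az": 0, "claw": 0.7}
  ]
}}

```text
time: 22.55
eef_pos: [0.5669, 0.1431, 0.2079]
orientation: [-90.0, -0.1, -0.0]
force: [0.7, 0.3, -0.5]
opening: 0.0596
```

```bash
python3 wl.py w15; python3 - <<'E'
from h import *
f=np.load("w15.npz");p=f["p"];cam=(f["K"],float(f["k1"]),f["V"]);C=cloud(f["d"],*cam);Z=C[...,2]
for b in blobs((Z>.0125)&(Z<.035),500): print(np.round(rect(b,.016,cam),1),np.percentile(C[b][:,2],[10,50,95]).round(4),b.sum())
E
python3 go.py 446.5 1.2 200 -25
```

```text
[319.2 236.8 148.   29.7 -87.1] [0.015  0.0174 0.0189] 3770
[6.374e+02 1.972e+02 5.640e+01 5.460e+01 3.000e-01] [0.0144 0.0156 0.0171] 2280
[564.2 141.  132.9  14.8 -89.8] [0.0164 0.0195 0.0218] 1557
[809.6  79.3 264.9 159.8  67.6] [0.0193 0.0273 0.0343] 7813
[332.8  54.8  80.   21.7 -85.6] [0.0133 0.0144 0.0156] 868
[632.4 -87.6  57.5  54.7 -88.2] [0.0132 0.0149 0.0172] 1082
t 22.6 at [571.2 144.8 215.6] [-8.983e+01 -7.700e-01 -4.000e-02] open 59.5 F [2.2 1.2 3.5]
tx ty tz [-12.48   1.35 -14.38] ax ay az [-0.33 24.96  0.72] rows>= 3.1
```

View pics/w15.png

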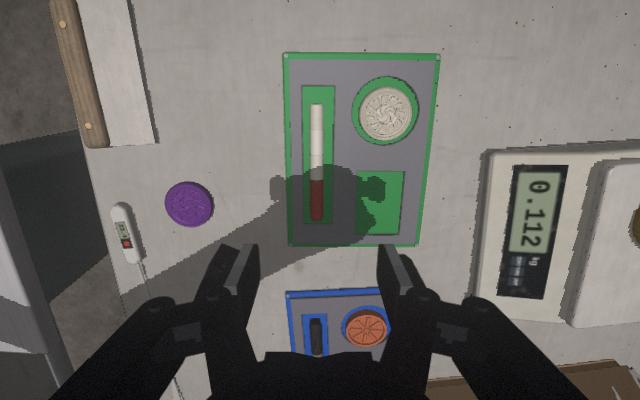

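The red marker lies inside the green slot at x≈317, top at 21.8 mm, and the green stamp pocket at (381,203) is empty. Last comes the stamp.

Call:
{"op": "carry_out", "data": {
  "rows": [
    {"tx": -2, "ty": 0, "tz": -2.3, "ax": 0, "ay": 8, "az": 0, "claw": 0.7},
    {"tx": -6, "ty": 0, "tz": -7, "ax": 0, "ay": 16, "az": 0, "claw": 0.7},
    {"tx": -10, "ty": 0, "tz": -11.5, "ax": 0, "ay": 24.8, "az": 0, "claw": 0.7},
    {"tx": -12, "ty": 1, "tz": -14, "ax": 0, "ay": 24.8, "az": 0, "claw": 0.7},
    {"tx": -12.4, "ty": 1.4, "tz": -14.4, "ax": 0, "ay": 24.8, "az": 0, "claw": 0.7},
    {"tx": -12.4, "ty": 1.4, "tz": -14.4, "ax": 0, "ay": 24.8, "az": 0, "claw": 0.7},
    {"tx": -12.4, "ty": 1.4, "tz": -14.4, "ax": 0, "ay": 24.8, "az": 0, "claw": 0.7},
    {"tx": -12.4, "ty": 1.4, "tz": -14.4, "ax": 0, "ay": 24.8, "az": 0, "claw": 0.7}
  ]
}}

```text
time: 23.6
eef_pos: [0.4435, 0.0003, 0.1921]
orientation: [-89.9, -0.0, -24.7]
force: [-0.3, 0.2, -0.2]
opening: 0.0598
```

```bash
python3 wl.py w16; python3 - <<'E'
from h import *
f=np.load("w16.npz");p=f["p"];cam=(f["K"],float(f["k1"]),f["V"]);C=cloud(f["d"],*cam);Z=C[...,2]
for b in blobs((Z>.088)&(Z<.105),500): print(np.round(rect(b,.097,cam),1),np.percentile(C[b][:,2],[10,50,95]).round(4),b.sum())
E
python3 go.py 446.5 1.2 68 -25
```

```text
[448.5   4.8  52.5  28.4  64.4] [0.0924 0.096  0.0975] 2159
t 23.65 at [4.433e+02 1.000e-01 1.920e+02] [-8.995e+01 -2.000e-02 -2.473e+01] open 59.6 F [-0.7  0.9 -0.6]
tx ty tz [ 0.24 12.41  0.22] ax ay az [-0.05  0.27  0.02] rows>= 2.0
```

View pics/w16.png

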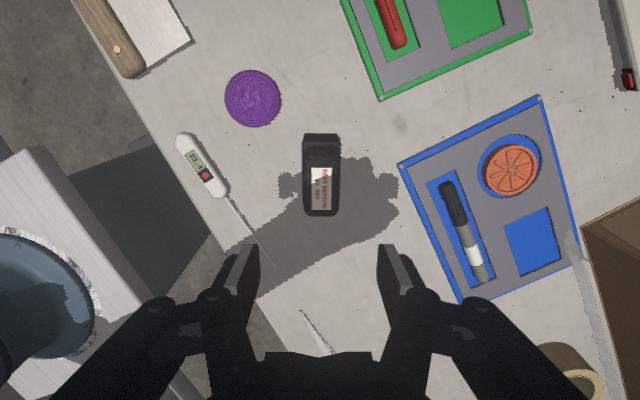

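The wrist view shows the stamp upright at (321,180), aligned with the jaws and about 2.5 mm to the right of their midline. I descend with the pads at head height and close.

Call:
{"op": "carry_out", "data": {
  "rows": [
    {"tx": 0.25, "ty": 4, "tz": 0.4, "ax": 0, "ay": 0, "az": 0, "claw": 0.7},
    {"tx": 0.25, "ty": 8, "tz": 0.4, "ax": 0, "ay": 0, "az": 0, "claw": 0.7},
    {"tx": 0.25, "ty": 11, "tz": 0.4, "ax": 0, "ay": 0, "az": 0, "claw": 0.7},
    {"tx": 0.25, "ty": 12.4, "tz": 0.4, "ax": 0, "ay": 0, "az": 0, "claw": 0.7},
    {"tx": 0.25, "ty": 12.4, "tz": 0.4, "ax": 0, "ay": 0, "az": 0, "claw": 0.7},
    {"tx": 0.25, "ty": 12.4, "tz": 0.4, "ax": 0, "ay": 0, "az": 0, "claw": 0.6},
    {"tx": 0.25, "ty": 12.4, "tz": 0.4, "ax": 0, "ay": 0, "az": 0, "claw": 0.5},
    {"tx": 0.25, "ty": 12.4, "tz": 0.4, "ax": 0, "ay": 0, "az": 0, "claw": 0.5}
  ],
  "newtons": 35
}}

```text
time: 24.65
eef_pos: [0.4471, 0.0015, 0.0686]
orientation: [-90.0, -0.1, -24.9]
force: [1.2, -0.6, -1.4]
opening: 0.0428
```

```bash
python3 wl.py w17; python3 go.py 446.5 1.2 68 -25
```

```text
t 24.7 at [446.9   1.5  68.5] [-8.998e+01 -8.000e-02 -2.486e+01] open 42.8 F [ 0.2 -0.2  0.5]
tx ty tz [-0.03  0.05 -0.04] ax ay az [-0.02  0.14  0.08] rows>= 0.0
```

View pics/w17.png

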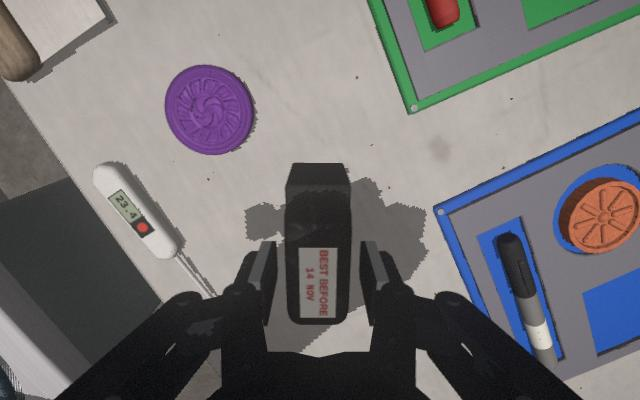

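The head is centred between the pads, edges at x≈285 and 352, inner pad faces at 277 and 360. I close and lift slightly.

Call:
{"op": "carry_out", "data": {
  "rows": [
    {"tx": 0, "ty": 0, "tz": 0, "ax": 0, "ay": 0, "az": 0, "claw": 0.28},
    {"tx": 0, "ty": 0, "tz": 0, "ax": 0, "ay": 0, "az": 0, "claw": 0.28},
    {"tx": 0, "ty": 0, "tz": 0, "ax": 0, "ay": 0, "az": 0, "claw": 0.28},
    {"tx": 0, "ty": 0, "tz": 0, "ax": 0, "ay": 0, "az": 0, "claw": 0.28},
    {"tx": 0, "ty": -0.5, "tz": 0, "ax": 0, "ay": 0, "az": 0, "claw": 0.28},
    {"tx": 0, "ty": -2, "tz": 0, "ax": 0, "ay": 0, "az": 0, "claw": 0.28},
    {"tx": 0, "ty": -4, "tz": 0, "ax": 0, "ay": 0, "az": 0, "claw": 0.28},
    {"tx": 0, "ty": -6, "tz": 0, "ax": 0, "ay": 0, "az": 0, "claw": 0.28},
    {"tx": 0, "ty": -6, "tz": 0, "ax": 0, "ay": 0, "az": 0, "claw": 0.28},
    {"tx": 0, "ty": -6, "tz": 0, "ax": 0, "ay": 0, "az": 0, "claw": 0.28}
  ],
  "newtons": 35
}}

```text
time: 25.95
eef_pos: [0.4459, 0.0015, 0.1275]
orientation: [-90.0, 0.0, -24.8]
force: [0.4, -0.3, -0.1]
opening: 0.0339
```

```bash
python3 wl.py w18; python3 go.py 639 -194.4 128 2.9; python3 - <<'E'
from h import *
p,d,K,k1,V=grab("scene"); cv2.imwrite("pics/s18.png",p[:,:,::-1])
E
```

```text
t 26.0 at [445.5   1.5 127.1] [-9.004e+01  8.000e-02 -2.484e+01] open 33.6 F [ 0.2  0.9 -0.8]
tx ty tz [25.79 -0.12 -9.65] ax ay az [ 2.000e-02 -2.774e+01 -9.000e-02] rows>= 4.4
```

View pics/w18.png

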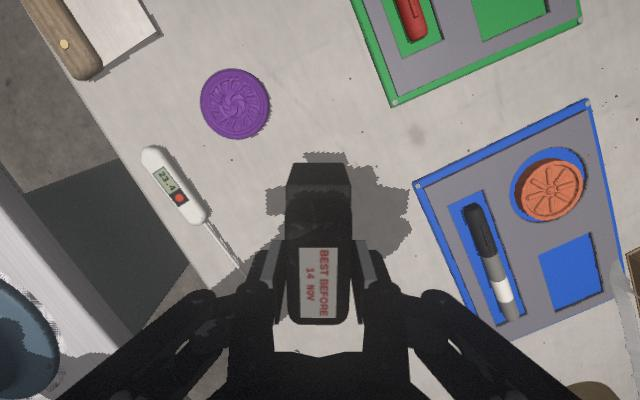

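View pics/s18.png

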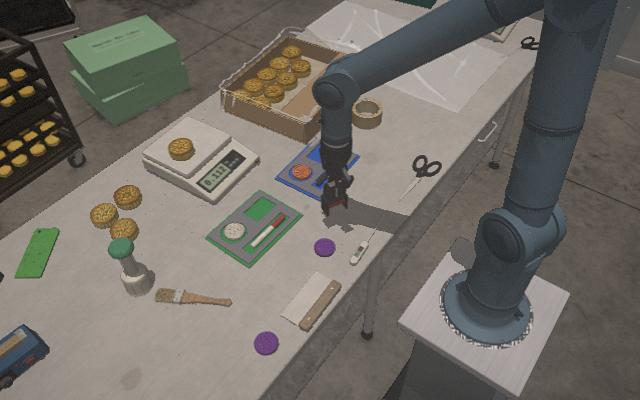

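The stamp is held upright with a 33.6 mm opening, and the scene view shows it clear of the table. Before moving I check its offset in the jaws and the clearance to the cardboard box.

```bash
python3 - <<'E'
from h import *
f=np.load("w18.npz");p=f["p"];cam=(f["K"],float(f["k1"]),f["V"]);C=cloud(f["d"],*cam);Z=C[...,2]
q=C[150:340,290:348].reshape(-1,3); q=q[(q[:,2]>.151)&(q[:,2]<.165)]
t=(q[:,:2]*1000-[445.6,1.5]); a=np.radians(-24.8); ux=np.array([np.cos(a),np.sin(a)]);uz=np.array([-np.sin(a),np.cos(a)])
print(len(q),"head top tool-x",np.percentile(t@ux,[1,99]).round(1),"tool-z",np.percentile(t@uz,[1,99]).round(1),"z",np.median(q[:,2]))
f=np.load("top0.npz");C=cloud(f["d"],f["K"],float(f["k1"]),f["V"]).reshape(-1,3)
m=(C[:,2]>.02)&(abs(C[:,1]+.19)<.10)&(C[:,0]>.55)&(C[:,0]<.8); s=C[m]; 
for y in np.arange(-.28,-.1,.02):
    u=s[abs(s[:,1]-y)<.01]; 
    if len(u): i=u[:,0].argmin(); print(y.round(2),"min x",u[i].round(3),"zmax",u[u[:,0]<.76][:,2].max().round(3) if (u[:,0]<.76).any() else None)
E
```

```text
5656 head top tool-x [-11.6  13.4] tool-z [-21.   27.3] z 0.15531931209269229
-0.28 min x [ 0.687 -0.282  0.02 ] zmax 0.099
-0.26 min x [ 0.687 -0.266  0.02 ] zmax 0.1
-0.24 min x [ 0.68  -0.236  0.022] zmax 0.098
-0.22 min x [ 0.674 -0.213  0.024] zmax 0.102
-0.2 min x [ 0.671 -0.194  0.023] zmax 0.109
-0.18 min x [ 0.675 -0.188  0.022] zmax 0.116
```

```bash
python3 - <<'E'
from h import *
for n in ("w9","w15","w6","w18","top0"):
    f=np.load(n+".npz");C=cloud(f["d"],f["K"],float(f["k1"]),f["V"]).reshape(-1,3)
    for z in (.02,.05,.07,.085):
        m=(C[:,2]>z)&(C[:,2]<.13)&(abs(C[:,1]+.195)<.05)&(C[:,0]>.6)&(C[:,0]<.8); s=C[m]
        if len(s)>5: print(n,z,len(s),"min x",np.percentile(s[:,0],[0.5,3]).round(3))
E
```

```text
w9 0.02 11025 min x [0.675 0.697]
w9 0.05 8906 min x [0.695 0.702]
w9 0.07 7062 min x [0.694 0.701]
w9 0.085 5033 min x [0.694 0.699]
w15 0.02 641 min x [0.721 0.724]
w6 0.02 17868 min x [0.677 0.7  ]
w6 0.05 15510 min x [0.696 0.702]
w6 0.07 13302 min x [0.696 0.701]
w6 0.085 10771 min x [0.695 0.7  ]
w18 0.02 366 min x [0.672 0.672]
top0 0.02 832 min x [0.674 0.681]
top0 0.05 694 min x [0.695 0.7  ]
top0 0.07 621 min x [0.695 0.699]
top0 0.085 546 min x [0.695 0.698]
```

At finger height the box wall starts at x≈0.694. The finger backs reach about 0.671, or 0.678 slightly opened, so there is clearance. I move above the pocket.

Call:
{"op": "carry_out", "data": {
  "rows": [
    {"tx": 2, "ty": 0, "tz": -0.7, "ax": 0, "ay": -5, "az": 0, "claw": 0.28},
    {"tx": 6, "ty": 0, "tz": -2.2, "ax": 0, "ay": -12, "az": 0, "claw": 0.28},
    {"tx": 10.5, "ty": 0, "tz": -4, "ax": 0, "ay": -20, "az": 0, "claw": 0.28},
    {"tx": 15, "ty": 0, "tz": -5.7, "ax": 0, "ay": -27.7, "az": 0, "claw": 0.28},
    {"tx": 19.5, "ty": 0, "tz": -7.4, "ax": 0, "ay": -27.7, "az": 0, "claw": 0.28},
    {"tx": 23.5, "ty": 0, "tz": -8.8, "ax": 0, "ay": -27.7, "az": 0, "claw": 0.28},
    {"tx": 25.4, "ty": 0, "tz": -9.6, "ax": 0, "ay": -27.7, "az": 0, "claw": 0.28},
    {"tx": 25.8, "ty": 0, "tz": -9.7, "ax": 0, "ay": -27.7, "az": 0, "claw": 0.28},
    {"tx": 25.8, "ty": 1.5, "tz": -9.7, "ax": 0, "ay": -27.7, "az": 0, "claw": 0.28},
    {"tx": 25.8, "ty": 1.5, "tz": -9.7, "ax": 0, "ay": -27.7, "az": 0, "claw": 0.28},
    {"tx": 25.8, "ty": 1.5, "tz": -9.7, "ax": 0, "ay": -27.7, "az": 0, "claw": 0.28}
  ]
}}

```text
time: 27.42
eef_pos: [0.6389, -0.1936, 0.1122]
orientation: [-90.0, 0.1, 2.9]
force: [-0.2, 0.1, -1.2]
opening: 0.0332
```

```bash
python3 wl.py w19; python3 go.py 638.7 -194.3 75.5 2.9; python3 - <<'E'
from h import *
p,d,K,k1,V=grab("scene"); cv2.imwrite("pics/s19.png",cv2.resize(p[100:250,240:440,::-1],None,fx=3.5,fy=3.5))
f=np.load("w19.npz");p=f["p"];cam=(f["K"],float(f["k1"]),f["V"])
R=lambda t:np.array([[np.cos(t),-np.sin(t)],[np.sin(t),np.cos(t)]])
im=p[:,:,::-1].copy()
r=R(np.radians(2.89))
for poly in ([(0,-93),(54,-93),(54,-13),(0,-13)],[(-62,-79),(-28,-79),(-28,79),(-62,79)]):
        w=(np.array(poly)@r.T+(609.1,-143.1))/1000; w=np.c_[w,np.full(len(w),.010)]
        cv2.polylines(im,[pix(w,*cam).round().astype(np.int32)],True,(0,255,255),1)
cv2.imwrite("pics/w19o.png",im)
E
```

```text
t 27.475 at [ 639.4 -193.9  112.8] [-8.998e+01  2.000e-02  2.930e+00] open 33.3 F [-1.3  0.3 -0.4]
tx ty tz [-0.07  3.73 -0.04] ax ay az [-0.02  0.03 -0.02] rows>= 0.6
```

View pics/w19o.png

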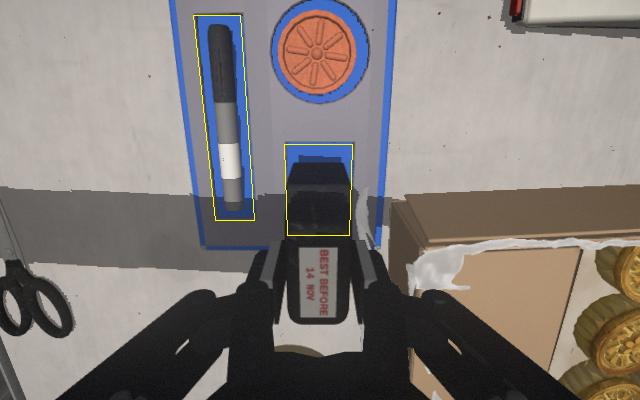

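View pics/s19.png

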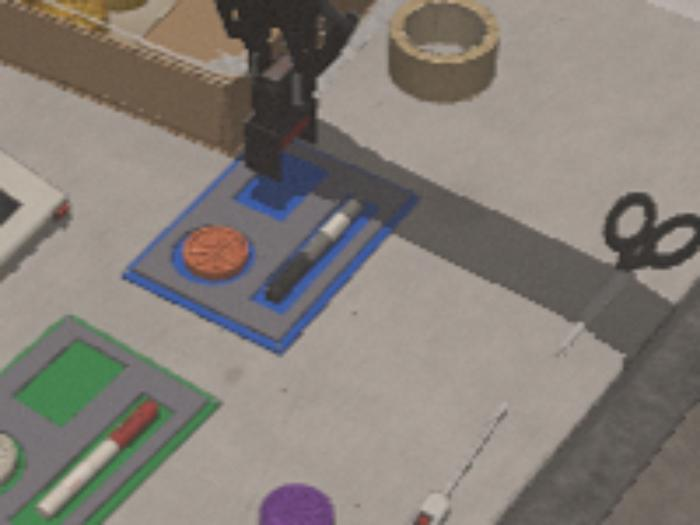

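The stamp is at x≈319, between pocket outline edges 286 and 354. I check the foot along the pocket's length.

```bash
python3 - <<'E'
from h import *
f=np.load("w19.npz");cam=(f["K"],float(f["k1"]),f["V"]);C=cloud(f["d"],*cam)
q=C[140:330,280:358].reshape(-1,3); q=q[(q[:,2]>.035)&(q[:,2]<.16)]
r=np.radians(2.89);o=np.array([609.1,-143.1]);t=q[:,:2]*1000-o; T=np.c_[t[:,0]*np.cos(r)+t[:,1]*np.sin(r),-t[:,0]*np.sin(r)+t[:,1]*np.cos(r)]
for a,b in ((.035,.06),(.06,.09),(.09,.11),(.11,.135),(.135,.15)):
    m=(q[:,2]>a)&(q[:,2]<b)
    if m.sum()>20: print(a,b,m.sum(),"tray x",np.percentile(T[m][:,0],[2,98]).round(1),"tray y",np.percentile(T[m][:,1],[2,98]).round(1))
E
```

```text
0.035 0.06 275 tray x [10.2 43.5] tray y [-20.  -19.2]
0.06 0.09 785 tray x [10.1 43.5] tray y [-20.  -19.1]
0.09 0.11 1162 tray x [ 9.6 44.1] tray y [-29.6 -19.3]
0.11 0.135 2353 tray x [10.4 44.6] tray y [-62.2 -21.7]
0.135 0.15 6374 tray x [13.4 43.7] tray y [-71.9 -25.1]
```

The foot spans tray y -81.5 to -19.5, centre -50.5 against -53, and is centred in x. I correct 2.5 mm and lower.

Call:
{"op": "carry_out", "data": {
  "rows": [
    {"tx": 0, "ty": 0.8, "tz": -0.25, "ax": 0, "ay": 0, "az": 0, "claw": 0.28},
    {"tx": 0, "ty": 2, "tz": -0.25, "ax": 0, "ay": 0, "az": 0, "claw": 0.28},
    {"tx": 0, "ty": 3, "tz": -0.25, "ax": 0, "ay": 0, "az": 0, "claw": 0.28},
    {"tx": 0, "ty": 3.5, "tz": -0.25, "ax": 0, "ay": 0, "az": 0, "claw": 0.28},
    {"tx": 0, "ty": 3.65, "tz": -0.25, "ax": 0, "ay": 0, "az": 0, "claw": 0.28},
    {"tx": 0, "ty": 3.65, "tz": -0.25, "ax": 0, "ay": 0, "az": 0, "claw": 0.28},
    {"tx": 0, "ty": 3.65, "tz": -0.25, "ax": 0, "ay": 0, "az": 0, "claw": 0.28}
  ]
}}

```text
time: 28.4
eef_pos: [0.6403, -0.1974, 0.0768]
orientation: [-90.0, -0.1, 2.9]
force: [-0.5, -0.3, -0.6]
opening: 0.0336
```

```bash
python3 wl.py w20; python3 go.py 638.7 -197 75 2.9; python3 - <<'E'
from h import *
f=np.load("w20.npz");cam=(f["K"],float(f["k1"]),f["V"]);C=cloud(f["d"],*cam)
q=C[140:330,280:358].reshape(-1,3); print("head top z",np.percentile(q[q[:,2]>.08][:,2],[50,90,99]).round(4))
E
```

```text
t 28.45 at [ 640.3 -197.4   76.8] [-9.002e+01 -5.000e-02  2.860e+00] open 33.4 F [ 0.2 -0.4 -0.9]
tx ty tz [-0.16  0.18  0.05] ax ay az [ 0.02 -0.04  0.05] rows>= 0.0
head top z [0.1037 0.1054 0.1095]
```

View pics/w20.png

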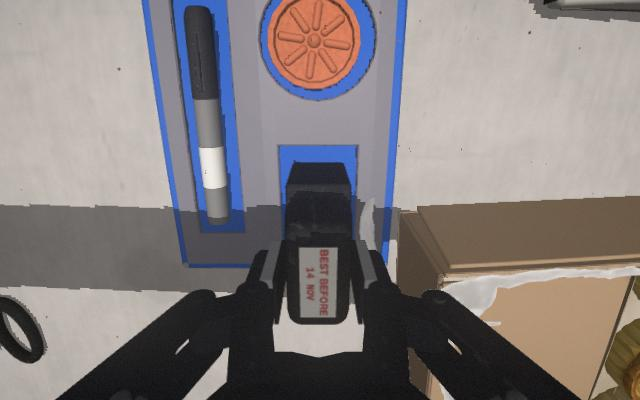

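The foot is inside the blue stamp pocket, with blue floor visible around it at (320,155), and its underside is about 1–2 mm above the floor. I lower gently to contact.

Call:
{"op": "carry_out", "data": {
  "rows": [
    {"tx": -0.05, "ty": 0.05, "tz": 0, "ax": 0, "ay": 0, "az": 0, "claw": 0.28},
    {"tx": -0.05, "ty": 0.1, "tz": 0, "ax": 0, "ay": 0, "az": 0, "claw": 0.28},
    {"tx": -0.05, "ty": 0.15, "tz": 0, "ax": 0, "ay": 0, "az": 0, "claw": 0.28},
    {"tx": -0.05, "ty": 0.15, "tz": 0, "ax": 0, "ay": 0, "az": 0, "claw": 0.28},
    {"tx": -0.05, "ty": 0.15, "tz": 0, "ax": 0, "ay": 0, "az": 0, "claw": 0.28}
  ]
}}

```text
time: 29.08
eef_pos: [0.6394, -0.1974, 0.0748]
orientation: [-90.0, 0.0, 2.8]
force: [0.7, -0.1, -0.8]
opening: 0.0336
```

Call:
{"op": "carry_out", "data": {
  "rows": [
    {"tx": 0, "ty": 0.05, "tz": 0, "ax": 0, "ay": 0, "az": 0, "claw": 0.28},
    {"tx": 0, "ty": 0.1, "tz": 0, "ax": 0, "ay": 0, "az": 0, "claw": 0.28},
    {"tx": 0, "ty": 0.1, "tz": 0, "ax": 0, "ay": 0, "az": 0, "claw": 0.28},
    {"tx": 0, "ty": 0.1, "tz": 0, "ax": 0, "ay": 0, "az": 0, "claw": 0.28}
  ]
}}

```text
time: 29.58
eef_pos: [0.6395, -0.1974, 0.0745]
orientation: [-90.0, -0.0, 2.9]
force: [-1.5, 0.2, 4.2]
opening: 0.0333
```

Contact at 4 N. I release and rise.

Call:
{"op": "carry_out", "data": {
  "rows": [
    {"tx": 0, "ty": 0, "tz": 0, "ax": 0, "ay": 0, "az": 0, "claw": 0.35},
    {"tx": 0, "ty": 0, "tz": 0, "ax": 0, "ay": 0, "az": 0, "claw": 0.45},
    {"tx": 0, "ty": 0, "tz": 0, "ax": 0, "ay": 0, "az": 0, "claw": 0.53},
    {"tx": 0, "ty": 0, "tz": 0, "ax": 0, "ay": 0, "az": 0, "claw": 0.53},
    {"tx": 0, "ty": 0, "tz": 0, "ax": 0, "ay": 0, "az": 0, "claw": 0.53},
    {"tx": 0, "ty": -2, "tz": 0, "ax": 0, "ay": 0, "az": 0, "claw": 0.53},
    {"tx": 0, "ty": -5, "tz": 0, "ax": 0, "ay": 0, "az": 0, "claw": 0.53},
    {"tx": 0, "ty": -9, "tz": 0, "ax": 0, "ay": 0, "az": 0, "claw": 0.53},
    {"tx": 0, "ty": -14, "tz": 0, "ax": 0, "ay": 0, "az": 0, "claw": 0.53},
    {"tx": 0, "ty": -18, "tz": 0, "ax": 0, "ay": 0, "az": 0, "claw": 0.53}
  ]
}}

```text
time: 30.82
eef_pos: [0.6403, -0.1972, 0.2582]
orientation: [-90.1, -0.2, 2.9]
force: [0.3, 1.5, -0.8]
opening: 0.0451
```

```bash
python3 wl.py w21; python3 go.py 480 -400 250 2.9; python3 - <<'E'
from h import *
f=np.load("w21.npz");cam=(f["K"],float(f["k1"]),f["V"]);C=cloud(f["d"],*cam)
r=np.radians(2.89);o=np.array([609.1,-143.1]);t=C[...,:2].reshape(-1,2)*1000-o; T=np.c_[t[:,0]*np.cos(r)+t[:,1]*np.sin(r),-t[:,0]*np.sin(r)+t[:,1]*np.cos(r)]; z=C[...,2].ravel()
for a,b in ((.012,.03),(.03,.075),(.075,.11)):
    m=(z>a)&(z<b)&(abs(T[:,0]-27)<32)&(T[:,1]<-8)&(T[:,1]>-100); print(m.sum(),np.percentile(T[m],[2,98],axis=0).round(1).tolist(),np.percentile(z[m],95).round(4))
E
```

```text
t 30.875 at [ 643.5 -197.9  265.1] [-90.27  -0.8    2.86] open 45.2 F [2.5 0.  4.1]
tx ty tz [-17.36   1.36 -19.37] ax ay az [ 0.27 -0.04  0.8 ] rows>= 4.2
68 [[11.8, -78.3], [59.0, -23.3]] 0.0297
303 [[10.4, -54.9], [45.0, -23.3]] 0.0736
1678 [[11.8, -77.5], [42.2, -26.5]] 0.1035
```

View pics/w21.png

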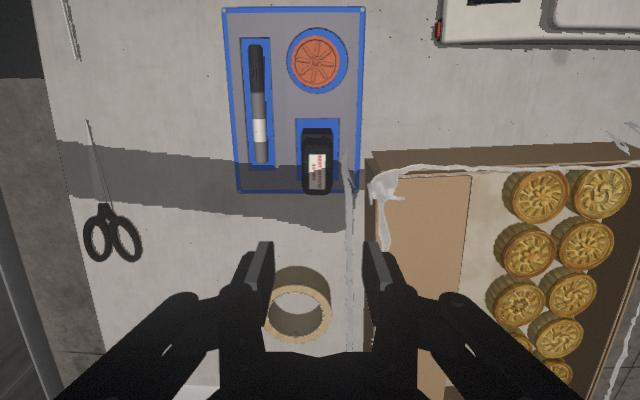

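The stamp stands upright in its pocket at (318,160), top at 103 mm (97 + 6). I move the arm aside for a final top-camera check.

Call:
{"op": "carry_out", "data": {
  "rows": [
    {"tx": -3, "ty": 0, "tz": -3, "ax": 0, "ay": 0, "az": 0, "claw": 0.53},
    {"tx": -7, "ty": 0, "tz": -7, "ax": 0, "ay": 0, "az": 0, "claw": 0.53},
    {"tx": -11, "ty": 0, "tz": -12, "ax": 0, "ay": 0, "az": 0, "claw": 0.53},
    {"tx": -15, "ty": 0, "tz": -16, "ax": 0, "ay": 0, "az": 0, "claw": 0.53},
    {"tx": -18, "ty": 0, "tz": -20, "ax": 0, "ay": 0, "az": 0, "claw": 0.53},
    {"tx": -20, "ty": 0, "tz": -24, "ax": 0, "ay": 0, "az": 0, "claw": 0.53},
    {"tx": -20, "ty": 0, "tz": -24, "ax": 0, "ay": 0, "az": 0, "claw": 0.53},
    {"tx": -20, "ty": 0, "tz": -24, "ax": 0, "ay": 0, "az": 0, "claw": 0.53},
    {"tx": -20, "ty": 0, "tz": -24, "ax": 0, "ay": 0, "az": 0, "claw": 0.53}
  ]
}}

```text
time: 32.0
eef_pos: [0.4534, -0.4449, 0.2544]
orientation: [-90.0, -0.1, 3.1]
force: [0.3, 1.2, 0.2]
opening: 0.0453
```

```bash
python3 - <<'E'
from h import *
p,d,*cam=grab("top"); C=cloud(d,*cam); Z=C[...,2]
a=cv2.resize(p[125:195,235:410,::-1],None,fx=4,fy=4,interpolation=cv2.INTER_CUBIC)
cv2.imwrite("pics/topf.png",a)
for b in blobs((Z>.0125)&(Z<.12),25):
    ys,xs=np.nonzero(b)
    if 238<xs.mean()<405 and 133<ys.mean()<190: print((xs.mean().round(),ys.mean().round()),np.round(rect(b,np.percentile(Z[b],90),cam),1),"ztop",np.percentile(Z[b],[50,95]).round(4))
p,d,*cam=grab("scene"); cv2.imwrite("pics/sf.png",p[:,:,::-1])
E
```

```text
(np.float64(260.0), np.float64(153.0)) [636.  196.4  55.2  52.2  89.1] ztop [0.0162 0.0193]
(np.float64(348.0), np.float64(153.0)) [631.4 -90.1  52.2  51.8  -0.9] ztop [0.0152 0.0196]
(np.float64(365.0), np.float64(173.0)) [ 563.9 -143.   135.6   16.3  -87.3] ztop [0.0204 0.0252]
(np.float64(277.0), np.float64(175.0)) [563.  139.8 128.8  12.9  89.1] ztop [0.0188 0.0239]
```

View pics/topf.png

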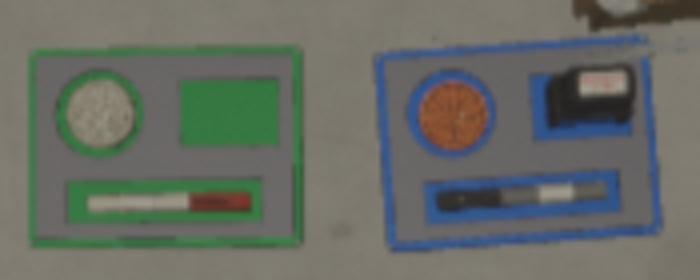

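View pics/sf.png

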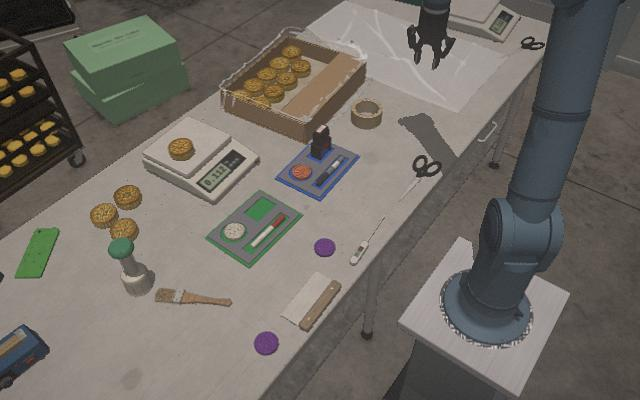

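The final pictures show the ivory plate at (100,115) and the red marker at (168,202) in the green tray, whose stamp pocket at (229,112) is empty. In the blue tray are the brown plate at (452,115), the black marker at (522,195) and the upright stamp at (590,95). The arm touches nothing, so I hand in.

```bash
python3 -c "
from cell import sign_off; print(sign_off())"
```

```text
the job is handed in; nothing more can be done
None
```

Both station kits are made up and handed in at about 32 s of the 118 s allowed. The green tray has the ivory plate and red marker, with its stamp pocket empty. The blue tray has the brown plate and black marker, plus the date stamp, set down last and kept upright throughout.

- **Heights after release:** the wrist camera put the plate tops at about 17 mm, the marker tops at 22–23 mm and the stamp top at about 103.5 mm. All fit being down on the 6 mm pocket floors.
- **Position:** final top and scene views show each thing inside its own pocket, the purple look-alikes untouched, and the arm clear. The red marker lies about 4–6 mm along its slot from centre, within the slot's slack.
- **Disagreements:** the final top-camera heights read about 2 mm above the wrist camera's, within the 2 mm calibration. My final depth filter did not pick out the stamp in the top view, so its seating rests on the wrist measurement and the pictures. One early move call was refused for its format and moved nothing.

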